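# Complete a bottle crate and sweep its rim for anything that sticks up

## Task

Complete the black bottle crate so that another crate can be stacked on it: set the short spare bottle (not the tall one) down upright in the empty place, without dropping it. Then check that nothing sticks up: rest the wooden float across the crate's two long rims at its left end (your left, facing it from the robot), slide it along on the rims all the way to the right end, and lay it back flat on the table. Leave the tall bottle, the can and the two small jars by the crate standing where they are, and tip no packed bottle over.

Things in the scene. Friction and masses are not known exactly. Their poses are not given: they have to be found in the camera images.
- crate: Black plastic bottle crate, open top, no dividers, fixed. Outside 168 (x) x 246 (y) x 126 mm high, walls and floor 6 mm thick, rim level all round. Origin at the centre of its underside, z up; y runs along its length to the robot's left: left end y = +123 mm, right end -123 mm; yaw within 15 degrees. Six bottle places, x = -39, +39 by y = -78, 0, +78 mm; five taken, one empty.
- pad: Thin round cardboard pad, 60 mm across, 2 mm, in the middle of the empty place; origin at the centre of its underside, on the crate's floor, 6 mm above the table. It gives way: a bottle on it stands at floor height. The place leaves a 62 mm bottle about 8 mm free to each wall and 14 mm to each neighbour.
- spare: The short spare bottle, standing on the table left of the crate: amber glass, pale label, body 62 mm across and straight up to 65 mm, then a shoulder to a 32 mm neck, white round cap 36 mm across from 91 mm up to its top at 112 mm. 0.2 to 0.42 kg. Origin at the centre of its underside, z up the bottle. Can be lifted by its cap.
- spare_top (a point): Centre of the top of the spare bottle's cap, 112 mm above its underside.
- tall: A taller bottle of the same make, to be left where it stands, also left of the crate (either nearer or farther than the spare one): 62 mm across, 155 mm high, with the same cap. It would stick out 35 mm above the crate's rim. Origin at the centre of its underside.
- float: Wooden float lying on the table right of the crate: flat sole 230 (x) x 36 (y) x 12 mm, with an upright grip in its middle, 90 mm long (x), 20 mm thick (y), from 12 to 59 mm above the sole's flat underside. 0.15 to 0.31 kg. Origin at the centre of its underside, z up, x along its length, within 23 degrees of pointing away from the robot.
- packed1: One of the five bottles already packed in the crate, of the same shape and size as the spare one, loose, its top 8 mm below the rim. Origin at the centre of its underside.
- packed1_top (a point): Centre of the top of that bottle's cap.
- packed2: One of the five bottles already packed in the crate, of the same shape and size as the spare one, loose, its top 8 mm below the rim. Origin at the centre of its underside.
- packed2_top (a point): Centre of the top of that bottle's cap.
- packed3: One of the five bottles already packed in the crate, of the same shape and size as the spare one, loose, its top 8 mm below the rim. Origin at the centre of its underside.
- packed3_top (a point): Centre of the top of that bottle's cap.
- packed4: One of the five bottles already packed in the crate, of the same shape and size as the spare one, loose, its top 8 mm below the rim. Origin at the centre of its underside.
- packed4_top (a point): Centre of the top of that bottle's cap.
- packed5: One of the five bottles already packed in the crate, of the same shape and size as the spare one, loose, its top 8 mm below the rim. Origin at the centre of its underside.
- packed5_top (a point): Centre of the top of that bottle's cap.
- jar_b: Preserve jar with black lid, 72 mm across, 80 mm high, beyond the crate on the left; a bystander. Origin at the centre of its underside.
- jar_c: Preserve jar with yellow lid, 68 mm across, 70 mm high, before the crate on the right; a bystander. Origin at the centre of its underside.
- can: Steel can, 74 mm across, 105 mm high, beyond the crate on the right; a bystander. Origin at the centre of its underside.
Not all that is in view belongs to the job. Several things look just like the float: the one meant starts farthest from the robot's base.

How it is judged:
By the outcome, as a careful person would: the job done as asked, in the order asked, and still so for the second after the job is handed in, with the robot touching nothing.
It also fails if it takes over 69 s, if anything falls off the work surface, if the arm or the gripper's body presses on something with over 40 N, if the wrist force passes 120 N, or if a joint passes its speed limit or range.

## Robot

A 7-joint arm with a two-finger parallel gripper is mounted at the origin on the work surface. World frame = base frame: x ahead of the robot, y to its left, z up, the work surface at z = 0. Lengths are in m, angles in rad, forces in N, time in s.
With the tool pointing down it reaches from about 0.35 to 0.9 m from the base axis. Payload 8.1 kg.
Tool frame: the origin (TCP) lies between the finger pads; the fingertips stand 22 mm ahead of it and the grasp point (between the pads) lies 3 mm ahead of it; z points along the fingers, x is the direction in which the jaws open and shut, and the axes are right-handed (so a half turn about z gives the same grasp; the last joint's range is limited). The gripper opens to 92 mm and grips with 3 to 60 N. Pads are 19 mm wide; open, the fingers measure 130 mm over their backs; the gripper's body (75 mm by 190 mm) begins 47 mm behind the grasp point.
Start: joints at [1.207, 0.434, 0.025, 1.573, -0.012, 1.134, -0.075], TCP at [0.161, -0.604, 0.249] pointing down, gripper open.
Joint ranges: [-2.62, 2.62], [-0.44, 2.09], [-1.27, 1.32], [0.08, 2.57], [-1.32, 4.46], [0.12, 2], [-2.74, 2.74]. Speed limits (rad/s): [2.22, 2.22, 3.01, 3.01, 3.14, 3.14, 3.14].

## Interface

Orientations are given as a rotation vector (axis times angle).
In Python, from cell import arm, vision, order gives the robot as it stands.
- The arm moves only by the tool apply_moves, never from a script. Its argument "commands" is a list of rows, each a list of 6 numbers: the shift along the tool's x, y, z in cm, then the turn, a rotation vector about the tool's x, y, z in rad. A call has 1 to 5 rows; each row shifts and turns the commanded pose from where the row before left it, along the tool's axes as they then stand; what a row does not reach is not made up. A row lasts 1/10 s, in which the tool goes at most 50 mm and 8.59 degrees, less where a joint would pass 70% of its speed; a pose out of reach is approached as far as the arm can. A call with a gripper value outside its range is refused whole. "claw" is the closure, from -1 (fully open) to 1 (shut), so that 0 is half open, set as the call begins (left out, the last holds). The fingers move at their own pace and stop on an object; "newtons" is the grip in N (left out, the last holds). Time passes only in rows, so rows that do not move let the fingers close. It gives the time, the measured TCP pose, the force and the opening at its end, in the units of the state.
- arm.observe(): the state, without advancing time (a new reading comes with each control period).
- vision.get_image(name): name is "scene" or "top"; returns (picture, depth): 420x560x3 uint8, red, green, blue; 420x560 float32, m along the optical axis (not along the pixel's ray), 0 where there is no reading.
- vision.get_calibration(name): a dict with "K" (3x3 intrinsics, pixels), "D" ([k1, k2, p1, p2, k3] as OpenCV has them; the pictures are not rectified), "R" (3x3) and "t" (3): a world point X has camera coordinates R X + t. Camera axes: x right, y down, z forward; pixel columns grow to the right and rows downward; lengths in m; the calibration is good to about 2 mm. A picture is of the moment at which its call begins. get_calibration takes no time and is no camera call.
- order.sign_off(): hands the job in, once; it reports no verdict.
The state is a dict: "clock": time; "joints": joint angles; "dq": joint speeds; "joint_efforts": joint torques, N m; "position": TCP position; "ee_rot": TCP orientation; "force": force on the tool from outside, world axes, zero at the start; "ft_torque": the same for the moment, N m; "width": opening from 0.0 (shut) to 1.0 (fully open).
Only numpy, scipy, OpenCV 4.12 (cv2) and the standard library are available. Lean on these libraries where they do the work, as an engineer would, in place of code of your own. Each camera call takes 0.05 s, during which the arm holds its last target.

## Working session

There is one attempt and no reset: what is moved stays moved. The work goes in short steps, Python scripts to look and compute and a tool call to move; the robot and the scene stay as the last step left them, time stands still between calls to the robot, and variables do not carry over. Pictures are saved under pics/ and viewed, and the job is handed in when it is done.

Besides the shell and the picture viewer there is one more tool, called as name(argument=value, ...) on one line, values as JSON. apply_moves: Moves the arm, as the interface text tells. Its arguments: {"type":"object","properties":{"commands":{"type":"array","items":{"type":"array","items":{"type":"number"}}},"claw":{"type":"number"},"newtons":{"type":"number"}},"required":["commands"]}

```bash
ls; mkdir -p pics
python3 - <<'E'
from cell import arm,vision,order
import cv2,numpy as np
print(arm.observe())
for n in("scene","top"):
    im,d=vision.get_image(n); np.savez(f"pics/{n}0.npz",im=im,d=d)
    cv2.imwrite(f"pics/{n}0.png",im[:,:,::-1]); c=vision.get_calibration(n); print(n,{k:np.round(v,4).tolist() for k,v in c.items()})
E
```

```text
pics
{'clock': 0.0, 'joints': array([ 1.20741421,  0.43521893,  0.02498846,  1.5740723 , -0.01159272,
        1.13400202, -0.07512096]), 'dq': array([ 0.00038326,  0.00058216,  0.00138145,  0.00088841, -0.00041407,
       -0.00095295, -0.00119595]), 'joint_efforts': array([-5.39744578e-04, -6.67842722e+01,  9.84083824e-01, -3.14460039e+01,
       -6.08883868e-02,  4.29487566e-02,  1.55081361e-04]), 'position': array([ 0.16096531, -0.60343452,  0.24795724]), 'ee_rot': array([-2.49067159e+00,  1.91337399e+00,  2.07553812e-03]), 'force': array([0.60306206, 0.72279855, 0.56689679]), 'ft_torque': array([ 0.00739973, -0.0537571 ,  0.05197887]), 'width': 1.0021557035257629}
scene {'K': [[398.9593, 0.0, 285.763], [0.0, 398.9593, 210.3876], [0.0, 0.0, 1.0]], 'D': [-0.0743, 0.0, 0.0, 0.0, 0.0], 'R': [[0.079, 0.9968, -0.0114], [0.6821, -0.0624, -0.7286], [-0.7269, 0.0498, -0.6849]], 't': [-0.0196, -0.2489, 1.3997]}
top {'K': [[429.8007, 0.0, 280.6364], [0.0, 429.8007, 206.6553], [0.0, 0.0, 1.0]], 'D': [-0.1116, 0.0, 0.0, 0.0, 0.0], 'R': [[-0.012, -0.9999, -0.0012], [-0.9919, 0.0121, -0.1268], [0.1268, -0.0003, -0.9919]], 't': [0.0144, 0.4888, 1.0887]}
```

View pics/scene0.png

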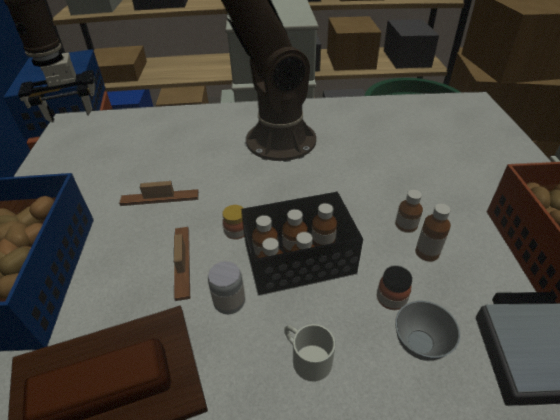

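View pics/top0.png

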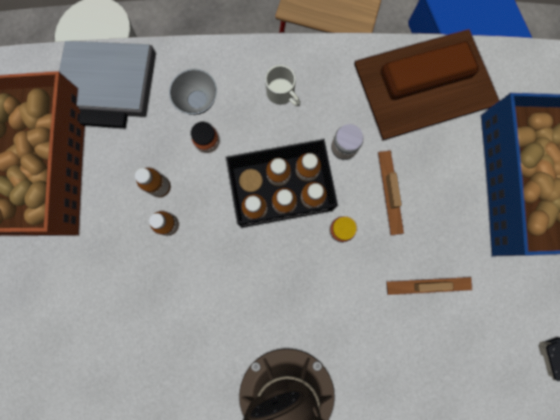

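The two views show the crate at top (282,183), with its empty far-left place (pad) at (250,180). The two bottles are at (148,178) and (160,222). The far float is at (391,193) and a lookalike at (430,286). Next I measure these.

```bash
cat > h.py <<'E'
import cv2,numpy as np
from cell import arm,vision,order
def ray(c,uv):
    uv=np.asarray(uv,float).reshape(-1,1,2)
    n=cv2.undistortPoints(uv,np.array(c['K']),np.array(c['D'])).reshape(-1,2)
    R=np.array(c['R']);t=np.array(c['t'])
    return -R.T@t, np.c_[n,np.ones(len(n))]@R
def plane(c,uv,z):
    o,d=ray(c,uv); s=(z-o[2])/d[:,2]; return o+d*s[:,None]
def depthpts(c,d):
    h,w=d.shape; v,u=np.mgrid[:h,:w]; o,r=ray(c,np.c_[u.ravel(),v.ravel()])
    P=o+r*d.reshape(-1,1); P[d.ravel()==0]=np.nan; return P.reshape(h,w,3)
E
python3 - <<'E'
from h import *
f=np.load('pics/top0.npz');im,d=f['im'],f['d'];c=vision.get_calibration('top');P=depthpts(c,d)
hsv=cv2.cvtColor(im,cv2.COLOR_RGB2HSV)
# caps: low-sat bright, elevated
z=P[...,2]
print('table z',np.nanmedian(z[250:270,150:250]))
m=((z>0.09)&(z<0.175)&(hsv[...,1]<60)&(hsv[...,2]>120)).astype(np.uint8)
n,l,s,ce=cv2.connectedComponentsWithStats(m)
for i in range(1,n):
    if s[i,4]>30:
        zz=np.nanmedian(z[l==i]); p=plane(c,ce[i],zz)[0]
        print('cap',ce[i].round(1),s[i,:5],'z',zz.round(4),p.round(4))
# floats
mm=((hsv[...,1]>90)&(im[...,0]>60)&(z>0.005)&(z<0.075)).astype(np.uint8)
n,l,s,ce=cv2.connectedComponentsWithStats(mm)
for i in range(1,n):
    if 200<s[i,4]<4000: 
        q=P[l==i]; print('brown',ce[i].round(1),s[i],np.nanpercentile(q[:,2],[10,50,90]).round(3))
# crate dark elevated
mc=((z>0.115)&(z<0.135)&(hsv[...,2]<60)).astype(np.uint8)
n,l,s,ce=cv2.connectedComponentsWithStats(mc); i=1+np.argmax(s[1:,4]); print('crate',s[i],ce[i])
pt=np.argwhere(l==i)[:,::-1].astype(float); w=plane(c,pt,0.126)[:,:2]
print(cv2.minAreaRect((w*1000).astype(np.float32)))
b=cv2.resize(im[110:320,110:500][:,:,::-1],None,fx=2,fy=2,interpolation=cv2.INTER_CUBIC); b=np.clip(b*1.7,0,255).astype(np.uint8)
cv2.imwrite('pics/crop.png',b)
E
```

```text
table z -4.239056618215997e-05
cap [349.5 136.9] [335 124  29  26 585] z 0.1045 [ 0.6532 -0.1658  0.1045]
cap [309.2 160.8] [302 154  15  15 177] z 0.1179 [ 0.5898 -0.0624  0.1179]
cap [277.8 165.7] [271 159  15  15 175] z 0.1179 [0.5784 0.0142 0.1179]
cap [141.8 175.5] [135 168  15  16 185] z 0.1544 [0.5517 0.3364 0.1544]
cap [314.9 190.9] [308 184  15  15 180] z 0.1175 [ 0.5153 -0.0747  0.1175]
cap [284. 197.] [277 190  15  15 179] z 0.1176 [5.012e-01 1.000e-04 1.176e-01]
cap [252.3 203.3] [245 196  15  16 180] z 0.1174 [0.4868 0.0766 0.1174]
cap [156.2 220.2] [150 213  14  15 168] z 0.1117 [0.4491 0.3113 0.1117]
brown [390.9 192.4] [ 379  151   24   84 1061] [0.01  0.014 0.059]
brown [250.2 180.1] [239 169  24  23 394] [0.006 0.008 0.01 ]
brown [343.2 228.5] [331 217  26  25 510] [0.045 0.069 0.072]
brown [428.5 285.4] [ 387  278   84   16 1009] [0.01  0.013 0.06 ]
crate [227 140 110  84 684] [284.93274854 185.55555556]
((538.909912109375, 6.605079650878906), (165.5997314453125, 239.90521240234375), 9.739363670349121)
```

View pics/crop.png

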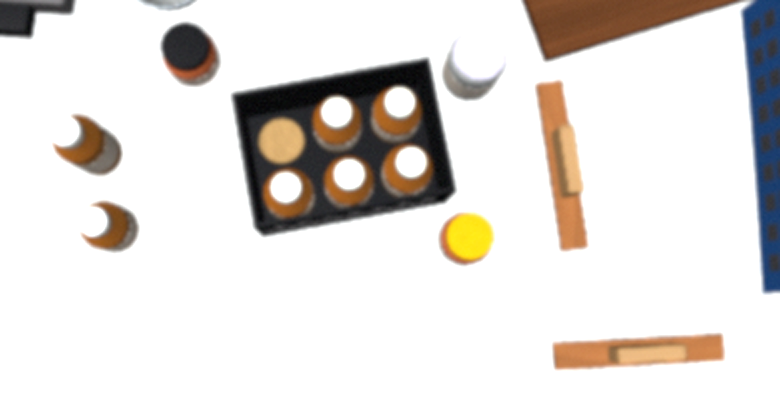

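Run:
```python
from h import *
f=np.load('pics/top0.npz');im,d=f['im'],f['d'];c=vision.get_calibration('top');P=depthpts(c,d)
hsv=cv2.cvtColor(im,cv2.COLOR_RGB2HSV);z=P[...,2]
m=((hsv[...,1]>90)&(im[...,0]>60)&(z<0.03)).astype(np.uint8); m[:, :238]=0;m[:,263:]=0;m[:168]=0;m[193:]=0
p=np.argwhere(m)[:,::-1]; cnt=cv2.findContours(m,0,1)[0]; cnt=max(cnt,key=cv2.contourArea)
(cx,cy),r=cv2.minEnclosingCircle(cnt); e=cv2.fitEllipse(cnt)
print('pad',plane(c,[p.mean(0),(cx,cy),e[0]],0.008).round(4),r,e)
for (u0,u1,v0,v1) in((375,410,145,240),(380,480,272,300)):
    sub=np.zeros(z.shape,bool);sub[v0:v1,u0:u1]=1
    col=(hsv[...,1]>80)&(im[...,0]>50)&sub
    grip=col&(z>0.045); sole=col
    g=plane(c,np.argwhere(grip)[:,::-1],0.059)[:,:2]; 
    s=plane(c,np.argwhere(sole&(z<0.03))[:,::-1],0.012)[:,:2]
    print('grip',g.mean(0).round(4),cv2.minAreaRect((g*1000).astype(np.float32)))
    print('sole',s.mean(0).round(4),cv2.minAreaRect((s*1000).astype(np.float32)))
# scene view crosscheck caps
f=np.load('pics/scene0.npz');im,d=f['im'],f['d'];c=vision.get_calibration('scene');P=depthpts(c,d);z=P[...,2];hsv=cv2.cvtColor(im,cv2.COLOR_RGB2HSV)
m=((z>0.085)&(z<0.16)&(hsv[...,1]<60)&(hsv[...,2]>110)).astype(np.uint8)
n,l,s,ce=cv2.connectedComponentsWithStats(m)
for i in range(1,n):
    if s[i,4]>30:
        zt=np.nanpercentile(z[l==i],95); mm=(l==i)&(z>zt-.004); q=np.argwhere(mm)[:,::-1]
        print('cap',ce[i].round(0),zt.round(4),plane(c,q.mean(0),zt)[0].round(4),len(q))
col=(hsv[...,1]>80)&(im[...,0]>50);sub=np.zeros_like(col);sub[220:305,165:195]=1
g=plane(c,np.argwhere(col&sub&(z>0.053))[:,::-1],0.059);print('grip',g.mean(0),cv2.minAreaRect((g[:,:2]*1000).astype(np.float32)))
g=plane(c,np.argwhere(col&sub&(z<0.02))[:,::-1],0.012);print('sole',g.mean(0),cv2.minAreaRect((g[:,:2]*1000).astype(np.float32)))
mc=((z>0.117)&(z<0.132)&(hsv[...,2]<60)&(P[...,0]<.7)&(np.abs(P[...,1])<.2)&(P[...,0]>.4)).astype(np.uint8)
n,l,s,ce=cv2.connectedComponentsWithStats(mc); i=1+np.argmax(s[1:,4])
w=plane(c,np.argwhere(l==i)[:,::-1],0.126)[:,:2]; print('crate',cv2.minAreaRect((w*1000).astype(np.float32)))
b=cv2.resize(im[170:320,160:480][:,:,::-1],None,fx=2.4,fy=2.4,interpolation=cv2.INTER_CUBIC)
cv2.imwrite('pics/crop2.png',np.clip(b*1.6,0,255).astype(np.uint8))
```

```text
pad [[0.5652 0.089  0.008 ]
 [0.5654 0.0892 0.008 ]
 [0.5652 0.089  0.008 ]] 11.934497833251953 ((250.3086395263672, 179.9402313232422), (22.60808563232422, 23.19348907470703), 62.19582748413086)
grip [ 0.5274 -0.2837] ((527.6217651367188, -283.2300720214844), (90.48316955566406, 22.43712043762207), 6.227449417114258)
sole [ 0.5235 -0.2845] ((527.6278076171875, -286.31488037109375), (225.59339904785156, 34.021095275878906), 6.273970603942871)
grip [ 0.2773 -0.3774] ((276.7057189941406, -378.4820556640625), (21.073171615600586, 91.39984893798828), 0.5842074751853943)
sole [ 0.2784 -0.3738] ((277.4052734375, -380.98883056640625), (32.616424560546875, 227.95816040039062), 1.5610188245773315)
cap [414. 194.] 0.1138 [0.4528 0.3138 0.1138] 89
cap [325. 208.] 0.119 [0.4911 0.0786 0.119 ] 101
cap [442. 208.] 0.1569 [0.5565 0.3371 0.1569] 112
cap [294. 214.] 0.1194 [0.5062 0.0017 0.1194] 111
cap [263. 220.] 0.1196 [ 0.5207 -0.0732  0.1196] 114
cap [304. 237.] 0.1191 [0.5821 0.0159 0.1191] 132
cap [270. 243.] 0.1192 [ 0.594  -0.0611  0.1192] 141
cap [224. 273.] 0.1055 [ 0.6574 -0.1632  0.1055] 549
grip [ 0.53409623 -0.28340357  0.059     ] ((533.2827758789062, -282.74072265625), (91.18881225585938, 19.731433868408203), 6.940741062164307)
sole [ 0.5600367  -0.27810747  0.012     ] ((533.6376342773438, -283.9928894042969), (232.69227600097656, 35.06243896484375), 6.354523658752441)
crate ((547.564208984375, 9.099250793457031), (175.4764862060547, 246.34669494628906), 9.797309875488281)
```

View pics/crop2.png

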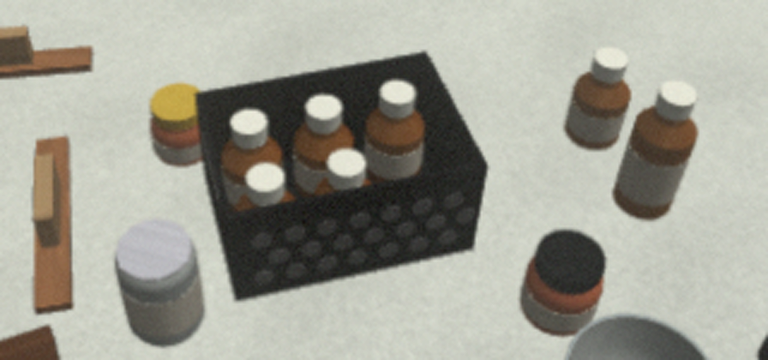

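```bash
cat >> h.py <<'E'
from scipy.spatial.transform import Rotation as Rt
def yawpose(yawdeg):
    a=np.radians(yawdeg); x=np.array([np.cos(a),np.sin(a),0]); z=np.array([0,0,-1.]); return Rt.from_matrix(np.c_[x,np.cross(z,x),z])
def plan(target,yaw,n=None,pos=None,rot=None,vmax=4.8,polar=False):
    s=arm.observe(); p=np.array(s['position']) if pos is None else np.array(pos); R=Rt.from_rotvec(s['ee_rot']) if rot is None else rot
    T=yawpose(yaw); t=np.array(target); dr=(R.inv()*T).as_rotvec()
    if n is None: n=int(max(np.ceil(np.linalg.norm(t-p)*100/vmax),np.ceil(np.linalg.norm(dr)/.14),1))
    rows=[]; cur=R; cp=p
    A0,A1=np.arctan2(p[1],p[0]),np.arctan2(t[1],t[0]); r0,r1=np.hypot(*p[:2]),np.hypot(*t[:2])
    for i in range(n):
        if polar:
            f=(i+1)/n;a=A0+(A1-A0)*f;r=r0+(r1-r0)*f; nx=np.array([r*np.cos(a),r*np.sin(a),p[2]+(t[2]-p[2])*f])
        else: nx=p+(t-p)*(i+1)/n
        rows.append(np.r_[cur.inv().apply(nx-cp)*100,dr/n]); cur=cur*Rt.from_rotvec(dr/n); cp=nx
    print(n,'rows'); 
    for r in rows: print('['+','.join(f'{v+0:.2f}' if i<3 else f'{v+0:.3f}' for i,v in enumerate(r))+']')
def show():
    s=arm.observe(); R=Rt.from_rotvec(s['ee_rot']).as_matrix(); print('t',round(s['clock'],2),'p',s['position'].round(4),'yaw',np.degrees(np.arctan2(R[1,0],R[0,0])).round(2),'tilt',np.degrees(np.arccos(-R[2,2])).round(2),'F',s['force'].round(1),'w',round(s['width'],3),'j',s['joints'].round(2))
E
python3 - <<'E'
from h import *
f=np.load('pics/top0.npz');c=vision.get_calibration('top');P=depthpts(c,f['d'])
print('blue crate',np.nanpercentile(P[100:250,480:559,2],[50,95,99.5]),np.nanmin(P[100:250,490:530,1]),np.nanmax(P[100:250,484:530,1]))
show(); plan([.451,.3125,.25],54.75,polar=True)
E
```

```text
blue crate [0.11917416 0.16519716 0.17177409] -0.655120704871387 -0.5419810308200721
t 0.1 p [ 0.161  -0.6035  0.248 ] yaw -75.06 tilt 0.08 F [-0.9 -0.2 -0.4] w 0.999 j [ 1.21  0.44  0.02  1.57 -0.01  1.13 -0.08]
21 rows
[-0.62,-5.66,-0.01,-0.000,0.000,-0.108]
[-0.52,-5.63,-0.01,-0.000,0.000,-0.108]
[-0.43,-5.61,-0.01,-0.000,0.000,-0.108]
[-0.34,-5.58,-0.01,-0.000,0.000,-0.108]
[-0.24,-5.55,-0.01,-0.000,0.000,-0.108]
[-0.15,-5.53,-0.01,-0.000,0.000,-0.108]
[-0.06,-5.49,-0.01,-0.000,0.000,-0.108]
[0.03,-5.46,-0.01,-0.000,0.000,-0.108]
[0.11,-5.43,-0.01,-0.000,0.000,-0.108]
[0.20,-5.39,-0.01,-0.000,0.000,-0.108]
[0.29,-5.36,-0.01,-0.000,0.000,-0.108]
[0.37,-5.32,-0.01,-0.000,0.000,-0.108]
[0.45,-5.28,-0.01,-0.000,0.000,-0.108]
[0.54,-5.24,-0.01,-0.000,0.000,-0.108]
[0.62,-5.19,-0.01,-0.000,0.000,-0.108]
[0.70,-5.15,-0.01,-0.000,0.000,-0.108]
[0.78,-5.11,-0.01,-0.000,0.000,-0.108]
[0.85,-5.06,-0.01,-0.000,0.000,-0.108]
[0.93,-5.01,-0.01,-0.000,0.000,-0.108]
[1.00,-4.97,-0.01,-0.000,0.000,-0.108]
[1.08,-4.92,-0.01,-0.000,0.000,-0.108]
```

Path clears everything (the highest thing is 0.17, fingertips are at 0.227). Going along the arc.

apply_moves(commands=[[-0.5, -4.7, -0.2, 0, 0, -0.1], [-0.5, -4.7, -0.2, 0, 0, -0.1], [-0.4, -4.7, -0.2, 0, 0, -0.1], [-0.4, -4.7, -0.2, 0, 0, -0.1], [-0.3, -4.7, -0.2, 0, 0, -0.1]], claw=-1)

```text
clock: 0.6
position: [0.3622, -0.4803, 0.2584]
ee_rot: [-2.89, 1.232, 0.001]
force: [0.9, -0.4, -0.6]
width: 1.0
```

apply_moves(commands=[[-0.2, -4.7, 0, 0, 0, -0.1], [-0.1, -4.7, 0, 0, 0, -0.1], [0, -4.7, 0, 0, 0, -0.1], [0.1, -4.7, 0, 0, 0, -0.1], [0.2, -4.7, 0, 0, 0, -0.1]])

```text
clock: 1.1
position: [0.4954, -0.2884, 0.2584]
ee_rot: [-3.105, 0.479, 0.0]
force: [0.7, -0.1, -0.4]
width: 1.003
```

apply_moves(commands=[[0.2, -4.7, 0, 0, 0, -0.1], [0.3, -4.7, 0, 0, 0, -0.1], [0.4, -4.7, 0, 0, 0, -0.1], [0.5, -4.7, 0, 0, 0, -0.1], [0.5, -4.7, 0, 0, 0, -0.1]])

```text
clock: 1.6
position: [0.5391, -0.0582, 0.2584]
ee_rot: [-3.127, -0.304, 0.0]
force: [0.5, -0.4, 1.2]
width: 0.997
```

```bash
python3 -c "
from h import *
show(); plan([.451,.3125,.22],54.75,polar=True)"
```

```text
t 1.6 p [ 0.5391 -0.0582  0.2584] yaw 11.12 tilt 0.01 F [ 0.5 -0.4  1.2] w 0.997 j [ 0.4   0.34 -0.52  1.73  0.19  1.12  0.02]
8 rows
[1.31,-4.66,0.48,-0.000,0.000,-0.095]
[1.34,-4.66,0.48,-0.000,0.000,-0.095]
[1.37,-4.66,0.48,-0.000,0.000,-0.095]
[1.40,-4.66,0.48,-0.000,0.000,-0.095]
[1.43,-4.65,0.48,-0.000,0.000,-0.095]
[1.46,-4.65,0.48,-0.000,0.000,-0.095]
[1.49,-4.65,0.48,-0.000,0.000,-0.095]
[1.52,-4.65,0.48,-0.000,0.000,-0.095]
```

apply_moves(commands=[[1.3, -4.6, 0.4, 0, 0, -0.095], [1.3, -4.6, 0.4, 0, 0, -0.095], [1.4, -4.6, 0.4, 0, 0, -0.095], [1.4, -4.6, 0.4, 0, 0, -0.095], [1.4, -4.6, 0.4, 0, 0, -0.095]])

```text
clock: 2.1
position: [0.5165, 0.1785, 0.2383]
ee_rot: [-2.968, -1.03, 0.0]
force: [0.7, 0.3, 0.1]
width: 0.997
```

```bash
python3 -c "
from h import *
show(); plan([.451,.3125,.20],54.75,polar=True)"
```

```text
t 2.1 p [0.5165 0.1785 0.2383] yaw 38.29 tilt 0.01 F [0.7 0.3 0.1] w 0.997 j [ 0.07  0.4  -0.68  1.74  0.28  1.1  -0.03]
4 rows
[1.16,-3.55,0.96,-0.000,0.000,-0.072]
[1.17,-3.55,0.96,-0.000,0.000,-0.072]
[1.19,-3.55,0.96,-0.000,0.000,-0.072]
[1.20,-3.55,0.96,-0.000,0.000,-0.072]
```

apply_moves(commands=[[1.2, -3.6, 0.7, 0, 0, -0.072], [1.2, -3.6, 0.7, 0, 0, -0.072], [1.2, -3.5, 0.7, 0, 0, -0.072], [1.2, -3.5, 0.7, 0, 0, -0.072], [0, 0, 0, 0, 0, 0]])

```text
clock: 2.6
position: [0.4482, 0.3163, 0.2101]
ee_rot: [-2.782, -1.454, 0.002]
force: [-0.0, -0.0, -0.1]
width: 1.001
```

Run:
```python
from h import *
show(); plan([.451,.3125,.113],54.75)
im,d=vision.get_image('scene');cv2.imwrite('pics/s1.png',cv2.resize(im[130:330,330:500][:,:,::-1],None,fx=3,fy=3))
im,d=vision.get_image('top');cv2.imwrite('pics/t1.png',cv2.resize(im[130:280,80:280][:,:,::-1],None,fx=3,fy=3))
```

```text
t 2.6 p [0.4482 0.3163 0.2101] yaw 55.18 tilt 0.2 F [-0.  -0.  -0.1] w 1.001 j [-0.16  0.46 -0.76  1.76  0.36  1.06 -0.08]
3 rows
[-0.05,0.16,3.24,-0.001,-0.000,0.002]
[-0.05,0.16,3.24,-0.001,-0.000,0.002]
[-0.05,0.15,3.24,-0.001,-0.000,0.002]
```

View pics/s1.png

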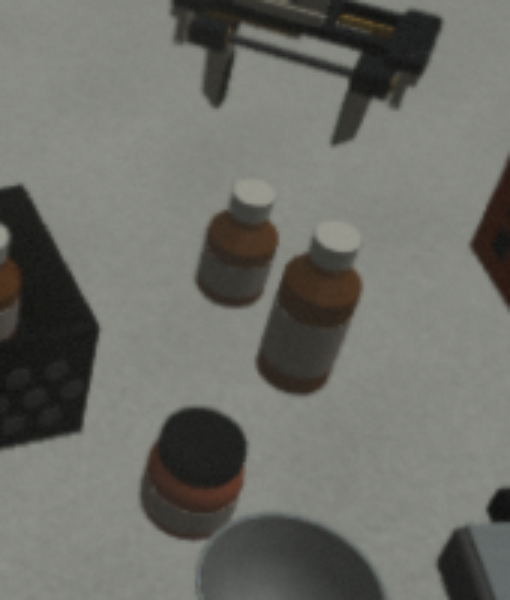

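apply_moves(commands=[[-0.1, 0.2, 2, 0, 0, 0.002], [-0.05, 0.15, 3, 0, 0, 0.002], [0, 0.1, 2.5, 0, 0, 0], [0, 0, 2.2, 0, 0, 0], [0, 0, 0, 0, 0, 0]], claw=-0.3, newtons=25)

```text
clock: 3.2
position: [0.4551, 0.3048, 0.1111]
ee_rot: [2.795, 1.43, -0.008]
force: [0.7, -0.3, 0.2]
width: 0.658
```

Run:
```python
from h import *
show(); plan([.451,.3125,.113],54.75)
im,d=vision.get_image('scene');cv2.imwrite('pics/s2.png',cv2.resize(im[130:330,330:500][:,:,::-1],None,fx=3,fy=3))
im,d=vision.get_image('top');cv2.imwrite('pics/t2.png',cv2.resize(im[130:280,80:280][:,:,::-1],None,fx=3,fy=3))
```

```text
t 3.2 p [0.4551 0.3048 0.1111] yaw 54.2 tilt 0.3 F [ 0.7 -0.3  0.2] w 0.658 j [-0.2   0.57 -0.69  1.87  0.46  0.87 -0.17]
1 rows
[0.39,-0.79,-0.19,-0.001,0.005,-0.010]
```

View pics/s2.png

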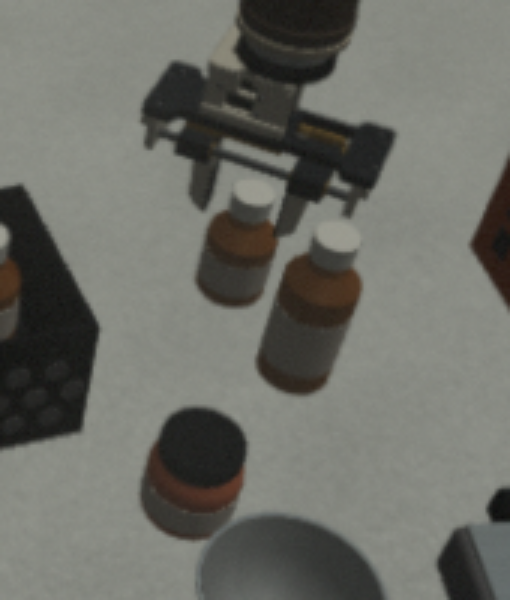

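View pics/t2.png

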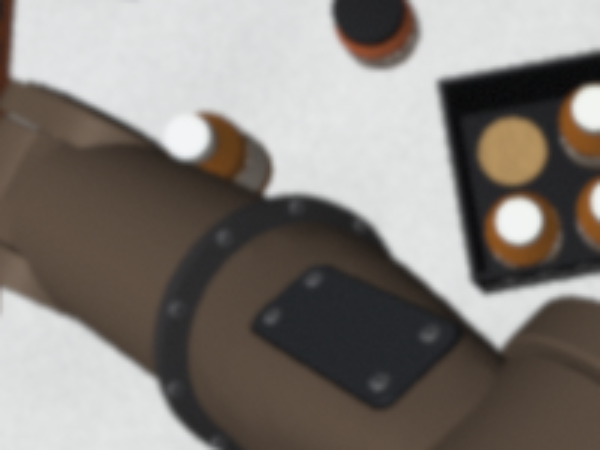

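apply_moves(commands=[[0.4, -0.8, -0.1, 0, 0.005, -0.01], [0, 0, 0, 0, 0, 0], [0, 0, 0, 0, 0, 0]])

```text
clock: 3.6
position: [0.4512, 0.3164, 0.1157]
ee_rot: [-2.785, -1.449, -0.01]
force: [0.3, -1.2, 0.4]
width: 0.653
```

Run:
```python
from h import *
show(); plan([.451,.3125,.113],54.75)
im,d=vision.get_image('scene');cv2.imwrite('pics/s3.png',cv2.resize(im[150:270,360:480][:,:,::-1],None,fx=5,fy=5))
show()
```

```text
t 3.6 p [0.4512 0.3164 0.1157] yaw 54.98 tilt 0.38 F [ 0.3 -1.2  0.4] w 0.653 j [-0.21  0.56 -0.7   1.87  0.47  0.87 -0.18]
1 rows
[-0.33,0.21,0.27,0.001,-0.007,0.004]
t 3.65 p [0.4513 0.3161 0.1155] yaw 54.96 tilt 0.35 F [0.  0.7 0. ] w 0.648 j [-0.21  0.56 -0.7   1.87  0.47  0.87 -0.18]
```

View pics/s3.png

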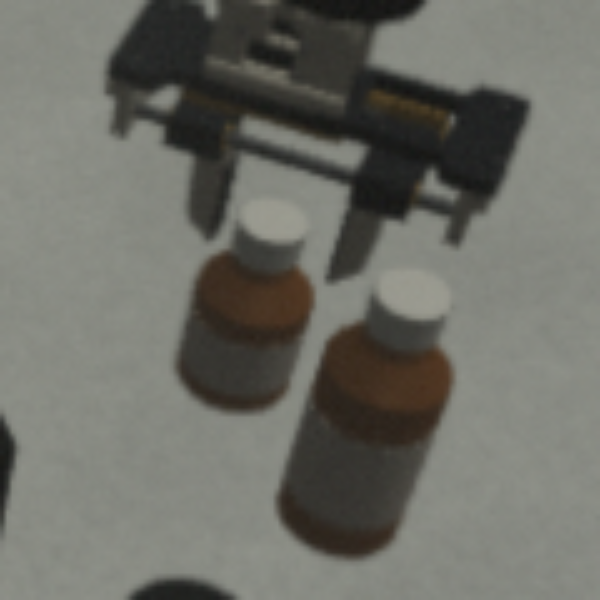

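apply_moves(commands=[[-0.2, 0.1, 0.2, 0, 0, 0], [0, 0, 0, 0, 0, 0], [0, 0, 0, 0, 0, 0], [0, 0, 0, 0, 0, 0]], claw=1, newtons=25)

```text
clock: 4.05
position: [0.4507, 0.3133, 0.1126]
ee_rot: [-2.786, -1.448, -0.006]
force: [-0.4, -0.2, -0.8]
width: 0.385
```

Run:
```python
from h import *
show(); 
im,d=vision.get_image('scene');cv2.imwrite('pics/s4.png',cv2.resize(im[150:270,360:480][:,:,::-1],None,fx=5,fy=5))
show()
```

```text
t 4.05 p [0.4507 0.3133 0.1126] yaw 54.93 tilt 0.26 F [-0.4 -0.2 -0.8] w 0.385 j [-0.21  0.57 -0.69  1.87  0.47  0.87 -0.18]
t 4.1 p [0.4507 0.3134 0.1126] yaw 54.94 tilt 0.26 F [ 0.1 -1.4 -0.3] w 0.388 j [-0.21  0.57 -0.69  1.87  0.47  0.87 -0.18]
```

View pics/s4.png

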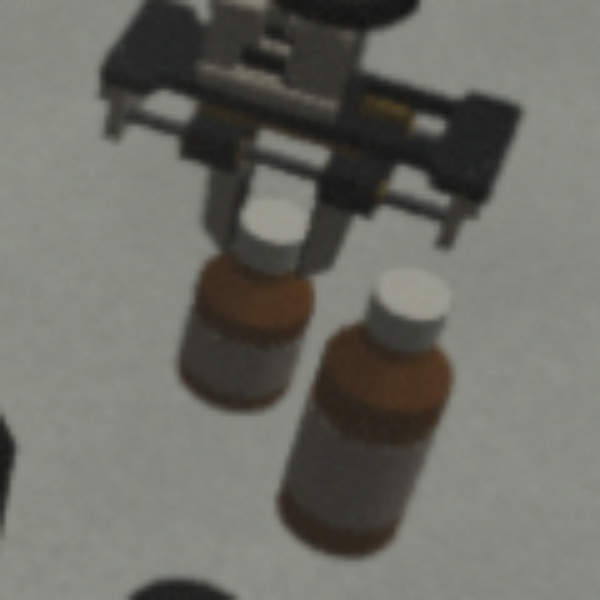

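apply_moves(commands=[[0, 0, -0.5, 0, 0, 0], [0, 0, -2, 0, 0, 0], [0, 0, -4, 0, 0, 0], [0, 0, -4, 0, 0, 0], [0, 0, -4, 0, 0, 0]], newtons=30)

```text
clock: 4.6
position: [0.4498, 0.3128, 0.2592]
ee_rot: [-2.785, -1.449, -0.006]
force: [0.9, -0.1, -2.8]
width: 0.388
```

apply_moves(commands=[[0, 0, -3, 0, 0, 0], [0, 0, -1, 0, 0, 0], [0, 0, 0, 0, 0, 0], [0, 0, 0, 0, 0, 0]])

```text
clock: 5.0
position: [0.4498, 0.312, 0.2961]
ee_rot: [-2.786, -1.448, -0.004]
force: [-0.3, 0.2, -2.6]
width: 0.384
```

Run:
```python
from h import *
show(); 
plan([.5665,.0905,.30],54.75)
im,d=vision.get_image('scene');cv2.imwrite('pics/s5.png',cv2.resize(im[50:270,330:500][:,:,::-1],None,fx=3,fy=2.7))
```

```text
t 5.0 p [0.4498 0.312  0.2961] yaw 54.93 tilt 0.16 F [-0.3  0.2 -2.6] w 0.384 j [-0.12  0.38 -0.8   1.65  0.28  1.23 -0.01]
6 rows
[-1.90,3.71,-0.07,-0.000,-0.000,0.001]
[-1.90,3.71,-0.07,-0.000,-0.000,0.001]
[-1.90,3.72,-0.07,-0.000,-0.000,0.001]
[-1.90,3.72,-0.07,-0.000,-0.000,0.001]
[-1.90,3.72,-0.07,-0.000,-0.000,0.001]
[-1.89,3.72,-0.07,-0.000,-0.000,0.001]
```

View pics/s5.png

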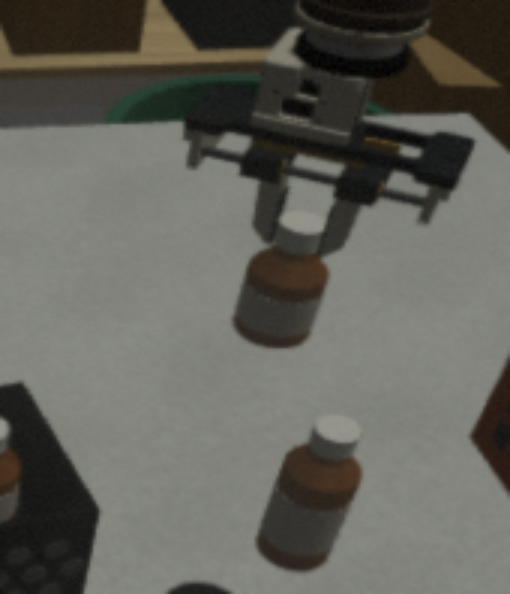

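apply_moves(commands=[[-0.7, 1.4, 0, 0, 0, 0], [-1.4, 2.8, 0, 0, 0, 0], [-1.6, 3.2, 0, 0, 0, 0], [-1.6, 3.2, 0, 0, 0, 0], [-1.6, 3.2, 0, 0, 0, 0]])

```text
clock: 5.55
position: [0.5234, 0.1753, 0.2954]
ee_rot: [-2.785, -1.449, -0.002]
force: [0.7, 1.2, -2.6]
width: 0.381
```

apply_moves(commands=[[-1.6, 3.2, 0, 0, 0, 0], [-1.6, 3, 0, 0, 0, 0], [-0.8, 1.5, 0, 0, 0, 0], [0, 0, 0, 0, 0, 0], [0, 0, 0, 0, 0, 0]])

```text
clock: 6.05
position: [0.5629, 0.1006, 0.296]
ee_rot: [-2.784, -1.448, -0.004]
force: [-0.6, 0.7, -3.1]
width: 0.386
```

Run:
```python
from h import *
show(); 
plan([.5665,.0905,.26],54.75)
for n in('scene','top'):
  im,d=vision.get_image(n);np.savez(f'pics/{n}6.npz',im=im,d=d);a,b=(60,220) if n=='scene' else (90,170)
  cv2.imwrite(f'pics/{n}6.png',np.clip(1.4*cv2.resize(im[a:a+230,b:b+230][:,:,::-1],None,fx=2.5,fy=2.5),0,255).astype(np.uint8))
show()
```

```text
t 6.05 p [0.5629 0.1006 0.296 ] yaw 54.96 tilt 0.27 F [-0.6  0.7 -3.1] w 0.386 j [ 0.25  0.41 -0.73  1.59  0.28  1.25  0.43]
1 rows
[-0.63,0.88,3.60,-0.002,-0.004,0.004]
t 6.15 p [0.5627 0.1017 0.2967] yaw 55.08 tilt 0.29 F [-0.5 -0.6 -2.9] w 0.387 j [ 0.25  0.41 -0.73  1.59  0.28  1.25  0.43]
```

View pics/scene6.png

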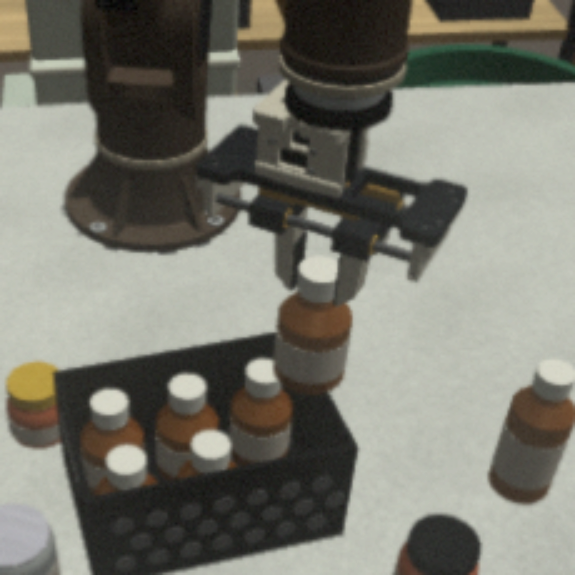

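View pics/top6.png

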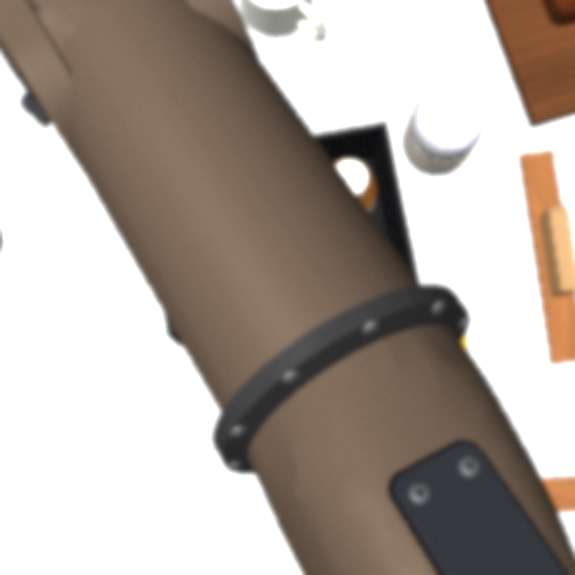

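Run:
```python
from h import *
f=np.load('pics/scene6.npz');im,d=f['im'],f['d'];c=vision.get_calibration('scene');P=depthpts(c,d);z=P[...,2];hsv=cv2.cvtColor(im,cv2.COLOR_RGB2HSV)
sub=np.zeros(z.shape,bool);sub[155:185,333:364]=1
m=sub&(hsv[...,1]<50)&(hsv[...,2]>125)
q=np.argwhere(m)[:,::-1]; zt=np.nanpercentile(z[m],90); print(len(q),q.min(0),q.max(0),zt,np.nanpercentile(z[m],[5,50,95]))
mt=m&(z>zt-.004); q=np.argwhere(mt)[:,::-1]; print(len(q),q.min(0),q.max(0),plane(c,q.mean(0),.296))
# body amber/label blob bounding: axis at heights
b=np.zeros(z.shape,bool);b[170:222,325:364]=1
b&=(z>.17)&(z<.27)
for lo,hi in((.19,.2),(.2,.21),(.21,.22),(.22,.23)):
    k=b&(z>lo)&(z<hi)&(hsv[...,1]>0); pts=P[k]; 
    # circle fit
    A=np.c_[2*pts[:,:2],np.ones(len(pts))]; s=np.linalg.lstsq(A,(pts[:,:2]**2).sum(1),rcond=None)[0]
    print(lo,len(pts),s[:2].round(4),np.sqrt(s[2]+s[0]**2+s[1]**2).round(4))
```

```text
241 [333 155] [363 184] 0.29625411498461435 [-0.00178839  0.29425971  0.29655194]
131 [340 162] [354 172] [[0.56352351 0.10132478 0.296     ]]
0.19 94 [0.5623 0.102 ] 0.031
0.2 100 [0.5627 0.1018] 0.031
0.21 99 [0.5624 0.1022] 0.0313
0.22 107 [0.5624 0.1022] 0.0314
```

Run:
```python
from h import *
show(); plan([.5675,.091,.256],54.75,n=1)
# crate walls from scene depth: left end wall outer/inner & far wall top
f=np.load('pics/scene0.npz');im,d=f['im'],f['d'];c=vision.get_calibration('scene');P=depthpts(c,d);z=P[...,2]
ya=np.radians(9.75);u=np.array([np.cos(ya),np.sin(ya)]);v=np.array([-u[1],u[0]])
C=np.array([.5675,.091])
X=(P[...,:2]-C)@u;Y=(P[...,:2]-C)@v
# far outer wall face (x=+45 from place), below rim
k=(z>.03)&(z<.11)&(X>.03)&(X<.06)&(Y>-.18)&(Y<.04); print('far outer face expect 45:',np.nanmedian(X[k])*1000,k.sum(), np.polyfit(Y[k],X[k],1))
k=(z>.03)&(z<.11)&(Y>.03)&(Y<.06)&(X>-.1)&(X<.04);print('left face outer45/inner39:',np.nanpercentile(Y[k]*1000,[10,50,90]),k.sum())
k=(z>.03)&(z<.11)&(X>-.13)&(X<-.1)&(Y>-.18)&(Y<.03);print('near inner face -117:',np.nanpercentile(X[k]*1000,[10,50,90]),k.sum())
k=(z>.03)&(z<.11)&(Y<-.18)&(Y>-.21)&(X<.03)&(X>-.1);print('right inner face -195:',np.nanpercentile(Y[k]*1000,[10,50,90]),k.sum())
k=(z>.122)&(z<.13)&(X>-.14)&(X<.06)&(Y>-.22)&(Y<.06);print('rim',np.nanpercentile(X[k]*1000,[2,98]),np.nanpercentile(Y[k]*1000,[2,98]),'expect -123..45, -201..45')
for t,(x,y) in dict(a=(-.078,0),b=(0,-.078)).items():
    pass
```

```text
t 6.15 p [0.5627 0.1017 0.2967] yaw 55.08 tilt 0.29 F [-0.5 -0.6 -2.9] w 0.387 j [ 0.25  0.41 -0.73  1.59  0.28  1.25  0.43]
1 rows
[-0.62,1.01,4.07,-0.001,-0.005,0.006]
far outer face expect 45: 45.40295011535184 2089 [-0.00074341  0.04538735]
left face outer45/inner39: [39.82430507 40.53766683 41.19088638] 366
near inner face -117: [-118.73361756 -117.19754119 -115.54732501] 930
right inner face -195: [-200.76222986 -199.80421434 -181.52250124] 169
rim [-122.45820478   46.47864509] [-199.29030498   45.86369006] expect -123..45, -201..45
```

apply_moves(commands=[[-0.3, 0.5, 0, 0, -0.003, 0.003], [-0.3, 0.5, 1, 0, -0.002, 0.003], [0, 0, 1.5, 0, 0, 0], [0, 0, 0, 0, 0, 0], [0, 0, 0, 0, 0, 0]])

```text
clock: 6.65
position: [0.5681, 0.0893, 0.2718]
ee_rot: [-2.791, -1.441, 0.001]
force: [-1.4, -0.4, -2.5]
width: 0.384
```

Run:
```python
from h import *
show(); plan([.5675,.0915,.118],54.75,n=1)
```

```text
t 6.65 p [0.5681 0.0893 0.2718] yaw 54.6 tilt 0.06 F [-1.4 -0.4 -2.5] w 0.384 j [ 0.26  0.43 -0.72  1.62  0.3   1.2   0.43]
1 rows
[0.16,-0.17,15.38,-0.001,0.001,-0.003]
```

apply_moves(commands=[[0.1, -0.15, 2, 0, 0, 0], [0, 0, 3, 0, 0, 0], [0, 0, 3, 0, 0, 0], [0, 0, 2, 0, 0, 0], [0, 0, 0, 0, 0, 0]])

```text
clock: 7.15
position: [0.5664, 0.0906, 0.1701]
ee_rot: [-2.791, -1.441, 0.006]
force: [-0.3, -0.5, -2.8]
width: 0.383
```

Run:
```python
from h import *
show(); plan([.5675,.0915,.118],54.75,n=1)
im,d=vision.get_image('scene');a,b=(60,220)
cv2.imwrite(f'pics/s7.png',np.clip(1.4*cv2.resize(im[a:a+230,b:b+230][:,:,::-1],None,fx=2.5,fy=2.5),0,255).astype(np.uint8))
```

```text
t 7.15 p [0.5664 0.0906 0.1701] yaw 54.61 tilt 0.23 F [-0.3 -0.5 -2.8] w 0.383 j [ 0.22  0.53 -0.68  1.75  0.38  1.    0.35]
1 rows
[0.15,0.05,5.21,-0.003,0.003,-0.002]
```

View pics/s7.png

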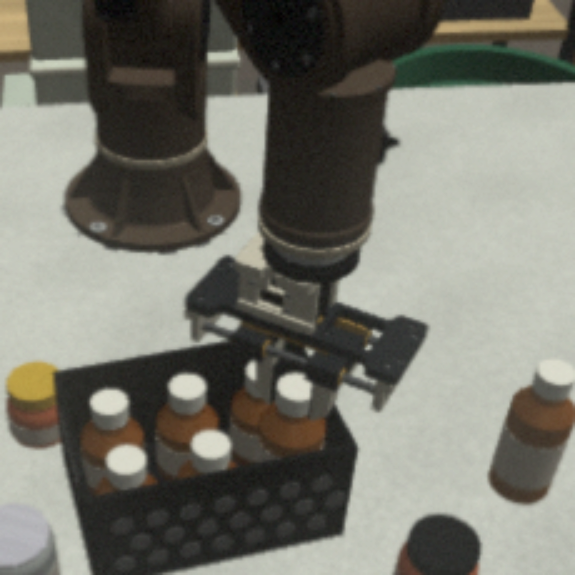

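apply_moves(commands=[[0.1, 0, 1.5, 0, 0, 0], [0, 0, 1.5, 0, 0, 0], [0, 0, 1.0, 0, 0, 0], [0, 0, 0.3, 0, 0, 0], [0, 0, 0, 0, 0, 0]])

```text
clock: 7.7
position: [0.568, 0.0918, 0.1286]
ee_rot: [-2.791, -1.441, 0.002]
force: [0.3, -0.3, -3.0]
width: 0.383
```

apply_moves(commands=[[0, 0, 0.3, 0, 0, 0], [0, 0, 0, 0, 0, 0], [0, 0, 0, 0, 0, 0]])

```text
clock: 8.0
position: [0.5684, 0.0919, 0.1264]
ee_rot: [2.792, 1.441, 0.001]
force: [1.0, 0.2, -2.3]
width: 0.385
```

apply_moves(commands=[[0, 0, 0.3, 0, 0, 0], [0, 0, 0.2, 0, 0, 0], [0, 0, 0, 0, 0, 0]])

```text
clock: 8.3
position: [0.5681, 0.0918, 0.1208]
ee_rot: [-2.792, -1.441, 0.001]
force: [0.7, -0.1, -3.4]
width: 0.388
```

apply_moves(commands=[[0, 0, 0.15, 0, 0, 0], [0, 0, 0, 0, 0, 0], [0, 0, 0, 0, 0, 0]])

```text
clock: 8.6
position: [0.5683, 0.0919, 0.1196]
ee_rot: [2.792, 1.441, -0.0]
force: [-0.8, 0.1, -2.2]
width: 0.386
```

apply_moves(commands=[[0, 0, 0.1, 0, 0, 0], [0, 0, 0, 0, 0, 0], [0, 0, 0, 0, 0, 0]])

```text
clock: 8.9
position: [0.5683, 0.0919, 0.1187]
ee_rot: [2.792, 1.441, 0.0]
force: [0.6, -0.5, -1.5]
width: 0.385
```

Run:
```python
from h import *
for i in range(1): show()
```

```text
t 8.9 p [0.5683 0.0919 0.1187] yaw 54.6 tilt 0.01 F [ 0.6 -0.5 -1.5] w 0.385 j [ 0.2   0.58 -0.65  1.8   0.44  0.9   0.31]
```

Load is coming off (−2.8 → −1.5 N) at the expected height; a bit further.

apply_moves(commands=[[0, 0, 0.1, 0, 0, 0], [0, 0, 0, 0, 0, 0], [0, 0, 0, 0, 0, 0]])

```text
clock: 9.2
position: [0.5686, 0.0918, 0.1187]
ee_rot: [2.791, 1.44, 0.001]
force: [-2.4, -1.3, 8.9]
width: 0.386
```

apply_moves(commands=[[0, 0, 0, 0, 0, 0], [0, 0, 0, 0, 0, 0]], claw=-0.05, newtons=10)

```text
clock: 9.4
position: [0.5684, 0.092, 0.1178]
ee_rot: [2.792, 1.441, 0.001]
force: [-2.0, -1.2, 0.4]
width: 0.498
```

Run:
```python
from h import *
show()
im,d=vision.get_image('scene');a,b=(120,220)
cv2.imwrite(f'pics/s8.png',np.clip(1.4*cv2.resize(im[a:a+170,b:b+150][:,:,::-1],None,fx=3.5,fy=3.5),0,255).astype(np.uint8))
```

```text
t 9.4 p [0.5684 0.092  0.1178] yaw 54.6 tilt 0.03 F [-2.  -1.2  0.4] w 0.498 j [ 0.2   0.59 -0.65  1.8   0.44  0.9   0.3 ]
```

View pics/s8.png

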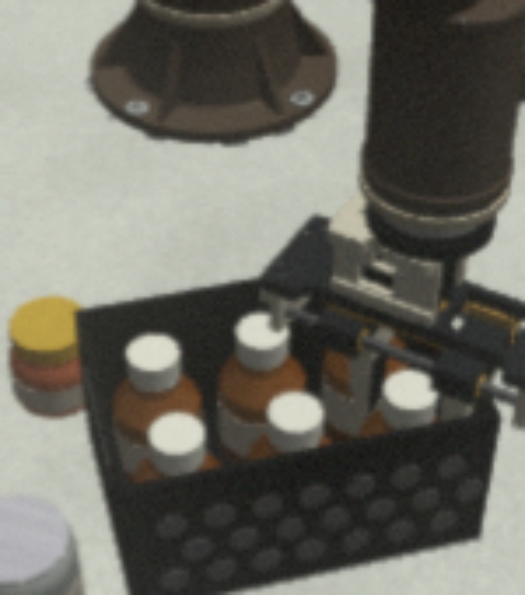

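apply_moves(commands=[[0, 0, 0, 0, 0, 0], [0, 0, -0.3, 0, 0, 0], [0, 0, -0.5, 0, 0, 0], [0, 0, -0.7, 0, 0, 0]], claw=0.0)

```text
clock: 9.85
position: [0.5683, 0.092, 0.133]
ee_rot: [-2.792, -1.441, 0.0]
force: [0.6, 0.5, 0.2]
width: 0.503
```

apply_moves(commands=[[0, 0, -1.5, 0, 0, 0], [0, 0, -3, 0, 0, 0], [0, 0, -4, 0, 0, 0], [0, 0, -3, 0, 0, 0]])

```text
clock: 10.25
position: [0.5686, 0.0925, 0.2512]
ee_rot: [2.791, 1.441, 0.004]
force: [0.4, 0.3, -0.5]
width: 0.499
```

Run:
```python
from h import *
show()
im,d=vision.get_image('scene');a,b=(120,220)
cv2.imwrite(f'pics/s9.png',np.clip(1.4*cv2.resize(im[a:a+170,b:b+150][:,:,::-1],None,fx=3.5,fy=3.5),0,255).astype(np.uint8))
c=vision.get_calibration('scene');P=depthpts(c,d);z=P[...,2];hsv=cv2.cvtColor(im,cv2.COLOR_RGB2HSV)
m=((z>0.085)&(z<0.16)&(hsv[...,1]<60)&(hsv[...,2]>110)).astype(np.uint8)
n,l,s,ce=cv2.connectedComponentsWithStats(m)
for i in range(1,n):
    if s[i,4]>30:
        zt=np.nanpercentile(z[l==i],95); mm=(l==i)&(z>zt-.004); q=np.argwhere(mm)[:,::-1]
        print('cap',ce[i].round(0),zt.round(4),plane(c,q.mean(0),zt)[0].round(4),len(q))
plan([.53,-.284,.25],96.3,polar=True);plan([.53,-.284,.25],6.3,polar=True)
```

```text
t 10.25 p [0.5686 0.0925 0.2512] yaw 54.63 tilt 0.14 F [ 0.4  0.3 -0.5] w 0.499 j [ 0.25  0.45 -0.72  1.65  0.32  1.16  0.41]
cap [325. 208.] 0.1193 [0.4913 0.0779 0.1193] 102
cap [442. 208.] 0.1564 [0.5562 0.3376 0.1564] 117
cap [294. 214.] 0.1192 [0.5062 0.0015 0.1192] 110
cap [263. 220.] 0.1193 [ 0.5202 -0.0734  0.1193] 115
cap [337. 231.] 0.1196 [0.5702 0.0928 0.1196] 124
cap [304. 237.] 0.1192 [0.5823 0.0158 0.1192] 134
cap [270. 243.] 0.1194 [ 0.5941 -0.0612  0.1194] 143
cap [224. 273.] 0.1058 [ 0.6584 -0.1631  0.1058] 553
8 rows
[-3.31,3.41,0.07,0.001,-0.001,-0.091]
[-3.86,2.80,0.07,0.001,-0.001,-0.091]
[-4.31,2.10,0.06,0.001,-0.001,-0.091]
[-4.63,1.34,0.06,0.001,-0.001,-0.091]
[-4.81,0.52,0.06,0.001,-0.001,-0.091]
[-4.86,-0.32,0.06,0.001,-0.001,-0.091]
[-4.75,-1.15,0.06,0.001,-0.001,-0.091]
[-4.50,-1.96,0.07,0.001,-0.001,-0.091]
8 rows
[-3.31,3.41,0.07,0.000,-0.001,0.105]
[-3.24,3.50,0.07,0.000,-0.001,0.105]
[-3.18,3.59,0.07,0.000,-0.001,0.105]
[-3.11,3.68,0.07,0.000,-0.001,0.105]
[-3.03,3.77,0.07,0.000,-0.001,0.105]
[-2.96,3.86,0.07,0.000,-0.001,0.105]
[-2.88,3.95,0.07,0.000,-0.001,0.105]
[-2.80,4.04,0.07,0.000,-0.001,0.105]
```

View pics/s9.png

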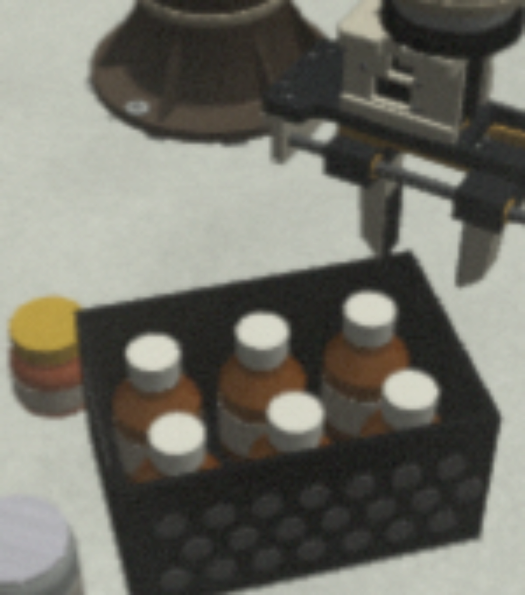

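Run:
```python
from h import *
plan([.532,-.2835,.22],-83.7,n=18,polar=True)
```

```text
18 rows
[-1.42,1.55,0.20,-0.000,-0.001,0.134]
[-1.27,1.68,0.20,-0.000,-0.001,0.134]
[-1.10,1.80,0.20,-0.000,-0.001,0.134]
[-0.92,1.90,0.20,-0.000,-0.001,0.134]
[-0.73,1.99,0.20,-0.000,-0.001,0.134]
[-0.54,2.06,0.20,-0.000,-0.001,0.134]
[-0.33,2.10,0.20,-0.000,-0.001,0.134]
[-0.13,2.13,0.20,-0.000,-0.001,0.134]
[0.08,2.14,0.20,-0.000,-0.001,0.134]
[0.29,2.13,0.20,-0.000,-0.001,0.134]
[0.50,2.09,0.20,-0.000,-0.001,0.134]
[0.70,2.04,0.20,-0.000,-0.001,0.134]
[0.90,1.96,0.20,-0.000,-0.001,0.134]
[1.09,1.87,0.20,-0.000,-0.001,0.134]
[1.27,1.76,0.20,-0.000,-0.001,0.134]
[1.44,1.63,0.20,-0.000,-0.001,0.134]
[1.59,1.49,0.20,-0.000,-0.001,0.134]
[1.74,1.33,0.20,-0.000,-0.001,0.134]
```

apply_moves(commands=[[-1.4, 1.5, -0.2, 0, 0, 0.134], [-1.3, 1.7, -0.2, 0, 0, 0.134], [-1.1, 1.8, 0, 0, 0, 0.134], [-0.9, 1.9, 0, 0, 0, 0.134], [-0.7, 2, 0, 0, 0, 0.134]], claw=-1)

```text
clock: 10.8
position: [0.5829, -0.0128, 0.2528]
ee_rot: [-3.111, -0.435, -0.002]
force: [0.3, -0.7, 0.2]
width: 0.886
```

apply_moves(commands=[[-0.5, 2.1, 0, 0, 0, 0.134], [-0.3, 2.1, 0, 0, 0, 0.134], [-0.1, 2.1, 0, 0, 0, 0.134], [0.1, 2.1, 0, 0, 0, 0.134], [0.3, 2.1, 0, 0, 0, 0.134]])

```text
clock: 11.3
position: [0.5795, -0.1186, 0.2528]
ee_rot: [-3.081, 0.612, -0.002]
force: [-0.1, -0.2, 0.1]
width: 1.001
```

Run:
```python
from h import *
show();plan([.532,-.2835,.20],-83.7,n=8,polar=True)
```

```text
t 11.3 p [ 0.5795 -0.1186  0.2528] yaw -22.47 tilt 0.07 F [-0.1 -0.2  0.1] w 1.001 j [ 0.37  0.41 -0.36  1.63  0.16  1.13 -0.42]
8 rows
[0.50,2.07,0.66,-0.000,-0.000,0.134]
[0.70,2.02,0.66,-0.000,-0.000,0.134]
[0.90,1.95,0.66,-0.000,-0.000,0.134]
[1.09,1.85,0.66,-0.000,-0.000,0.134]
[1.27,1.74,0.66,-0.000,-0.000,0.134]
[1.43,1.62,0.66,-0.000,-0.000,0.134]
[1.59,1.47,0.66,-0.000,-0.000,0.134]
[1.73,1.31,0.66,-0.000,-0.000,0.134]
```

apply_moves(commands=[[0.5, 2.1, 0.4, 0, 0, 0.134], [0.7, 2, 0.4, 0, 0, 0.134], [0.9, 1.9, 0.4, 0, 0, 0.134], [1.1, 1.9, 0.4, 0, 0, 0.134], [1.3, 1.7, 0.4, 0, 0, 0.134]])

```text
clock: 11.8
position: [0.5564, -0.2232, 0.2326]
ee_rot: [-2.708, 1.591, -0.002]
force: [0.2, -0.8, -0.1]
width: 1.0
```

apply_moves(commands=[[1.4, 1.6, 1, 0, 0, 0.134], [1.6, 1.5, 1, 0, 0, 0.134], [1.5, 1.2, 1, 0, 0, 0.134], [0, 0, 0, 0, 0, 0], [0, 0, 0, 0, 0, 0]])

```text
clock: 12.3
position: [0.5336, -0.2801, 0.2024]
ee_rot: [-2.344, 2.091, -0.0]
force: [-0.8, 0.9, 0.5]
width: 0.998
```

Run:
```python
from h import *
for n in('scene','top'):
  im,d=vision.get_image(n);np.savez(f'pics/{n}10.npz',im=im,d=d);a,b=(140,120) if n=='scene' else (120,300)
  cv2.imwrite(f'pics/{n}10.png',np.clip(1.4*cv2.resize(im[a:a+190,b:b+190][:,:,::-1],None,fx=3,fy=3),0,255).astype(np.uint8))
show();plan([.532,-.2835,.042],-83.7,n=1)
```

```text
t 12.4 p [ 0.5344 -0.2792  0.2026] yaw -83.37 tilt 0.1 F [-0.1  0.3  0.1] w 1.002 j [ 0.45  0.44 -0.09  1.68  0.04  1.02 -1.1 ]
1 rows
[0.40,0.31,16.06,-0.002,0.000,0.006]
```

View pics/scene10.png

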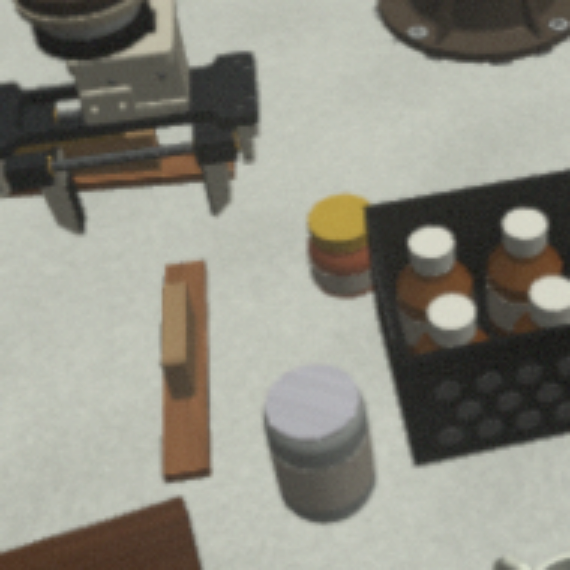

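View pics/top10.png

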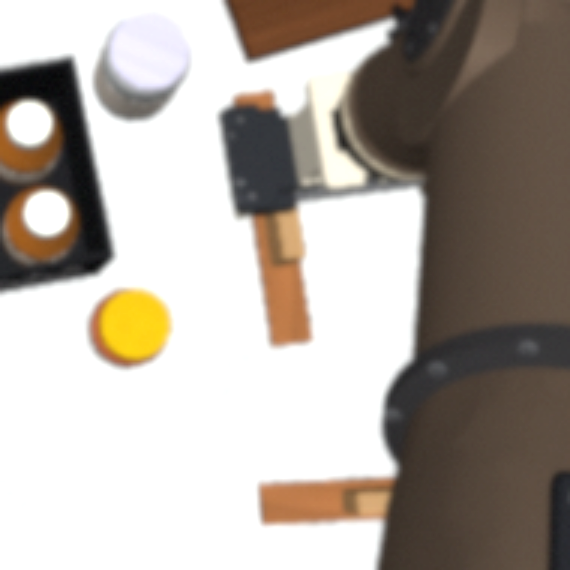

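apply_moves(commands=[[0.2, 0.15, 3, 0, 0, 0.003], [0.2, 0.15, 4, 0, 0, 0.003], [0, 0, 4, 0, 0, 0], [0, 0, 2, 0, 0, 0], [0, 0, 0, 0, 0, 0]], claw=-0.4)

```text
clock: 12.9
position: [0.5298, -0.2828, 0.0693]
ee_rot: [2.339, -2.097, -0.008]
force: [0.4, 0.1, 0.6]
width: 0.704
```

apply_moves(commands=[[0, 0, 0, 0, 0, 0], [0, 0, 0, 0, 0, 0]])

```text
clock: 13.1
position: [0.5323, -0.2849, 0.0736]
ee_rot: [-2.336, 2.099, -0.004]
force: [0.5, 0.4, 0.5]
width: 0.704
```

Run:
```python
from h import *
show();plan([.532,-.2835,.042],-83.7,n=1)
im,d=vision.get_image('scene');a,b=(150,120)
cv2.imwrite(f'pics/s11.png',np.clip(1.4*cv2.resize(im[a:a+160,b:b+160][:,:,::-1],None,fx=3.5,fy=3.5),0,255).astype(np.uint8))
```

```text
t 13.1 p [ 0.5323 -0.2849  0.0736] yaw -83.88 tilt 0.18 F [0.5 0.4 0.5] w 0.704 j [ 0.46  0.59 -0.08  1.8   0.06  0.75 -1.12]
1 rows
[-0.15,0.02,3.16,-0.003,-0.001,-0.003]
```

View pics/s11.png

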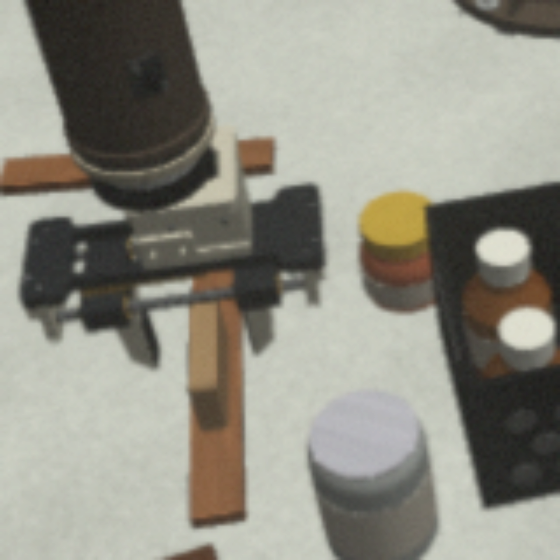

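apply_moves(commands=[[-0.1, 0, 1, 0, 0, 0], [0, 0, 1.5, 0, 0, 0], [0, 0, 0.5, 0, 0, 0], [0, 0, 0, 0, 0, 0], [0, 0, 0, 0, 0, 0]])

```text
clock: 13.65
position: [0.5305, -0.2838, 0.0413]
ee_rot: [2.335, -2.101, -0.001]
force: [-0.1, -0.3, -0.2]
width: 0.701
```

apply_moves(commands=[[0, 0, 0, 0, 0, 0], [0, 0, 0, 0, 0, 0], [0, 0, 0, 0, 0, 0], [0, 0, 0, 0, 0, 0], [0, 0, 0, 0, 0, 0]], claw=1, newtons=40)

```text
clock: 14.15
position: [0.5307, -0.2839, 0.0418]
ee_rot: [-2.336, 2.101, -0.0]
force: [1.5, 0.2, -1.1]
width: 0.315
```

Run:
```python
from h import *
show()
```

```text
t 14.15 p [ 0.5307 -0.2839  0.0418] yaw -83.94 tilt 0.01 F [ 1.5  0.2 -1.1] w 0.315 j [ 0.45  0.63 -0.07  1.82  0.07  0.69 -1.12]
```

apply_moves(commands=[[0, 0, 0, 0, 0, 0], [0, 0, 0, 0, 0, 0], [0, 0, 0, 0, 0, 0]])

```text
clock: 14.45
position: [0.5307, -0.2841, 0.0418]
ee_rot: [2.335, -2.101, 0.001]
force: [-0.1, -1.5, 0.8]
width: 0.215
```

Run:
```python
from h import *
show()
im,d=vision.get_image('scene');a,b=(150,120)
cv2.imwrite(f'pics/s12.png',np.clip(1.4*cv2.resize(im[a:a+160,b:b+160][:,:,::-1],None,fx=3.5,fy=3.5),0,255).astype(np.uint8))
```

```text
t 14.45 p [ 0.5307 -0.2841  0.0418] yaw -83.96 tilt 0.03 F [-0.1 -1.5  0.8] w 0.215 j [ 0.45  0.63 -0.07  1.82  0.07  0.69 -1.12]
```

View pics/s12.png

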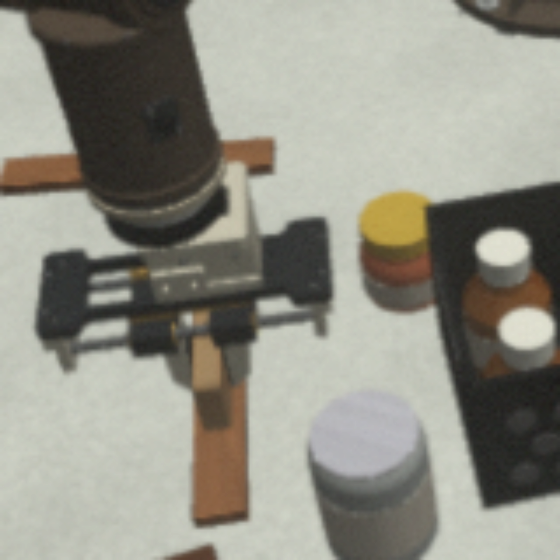

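apply_moves(commands=[[0, 0, -1, 0, 0, 0], [0, 0, -4, 0, 0, 0], [0, 0, -5, 0, 0, 0], [0, 0, -5, 0, 0, 0], [0, 0, -5, 0, 0, 0]])

```text
clock: 15.0
position: [0.53, -0.2833, 0.2441]
ee_rot: [-2.336, 2.101, 0.001]
force: [1.0, -1.2, -2.3]
width: 0.215
```

apply_moves(commands=[[0, 0, -1.5, 0, 0, 0], [0, 0, 0, 0, 0, 0], [0, 0, 0, 0, 0, 0]])

```text
clock: 15.3
position: [0.53, -0.2834, 0.2559]
ee_rot: [2.336, -2.1, -0.002]
force: [0.5, 0.1, -3.4]
width: 0.218
```

Run:
```python
from h import *
show();plan([.525,.1095,.26],-80.25,n=10)
im,d=vision.get_image('scene');a,b=(50,70)
cv2.imwrite(f'pics/s13.png',np.clip(1.4*cv2.resize(im[a:a+220,b:b+220][:,:,::-1],None,fx=2.5,fy=2.5),0,255).astype(np.uint8))
```

```text
t 15.3 p [ 0.53   -0.2834  0.2559] yaw -83.93 tilt 0.07 F [ 0.5  0.1 -3.4] w 0.218 j [ 0.46  0.39 -0.08  1.62  0.03  1.13 -1.09]
10 rows
[-3.91,-0.37,-0.04,0.000,0.000,-0.006]
[-3.91,-0.39,-0.04,0.000,0.000,-0.006]
[-3.91,-0.42,-0.04,0.000,0.000,-0.006]
[-3.90,-0.44,-0.04,0.000,0.000,-0.006]
[-3.90,-0.47,-0.04,0.000,0.000,-0.006]
[-3.90,-0.49,-0.04,0.000,0.000,-0.006]
[-3.90,-0.52,-0.04,0.000,0.000,-0.006]
[-3.89,-0.54,-0.04,0.000,0.000,-0.006]
[-3.89,-0.57,-0.04,0.000,0.000,-0.006]
[-3.88,-0.59,-0.04,0.000,0.000,-0.006]
```

View pics/s13.png

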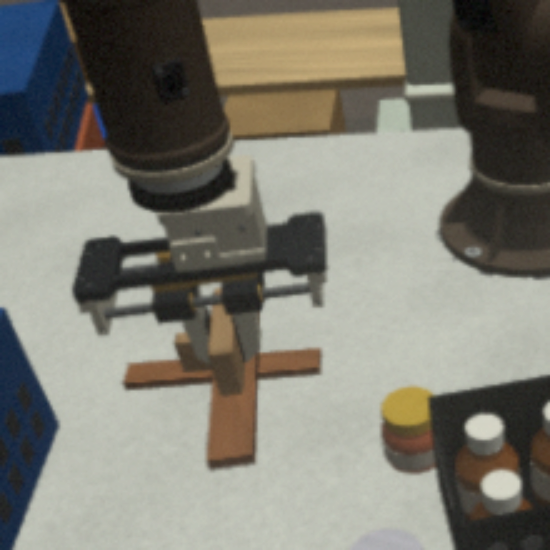

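The right (farther) float is held and level. Carrying it over the crate to the left end.

apply_moves(commands=[[-2, -0.2, 0, 0, 0, -0.006], [-4, -0.4, 0, 0, 0, -0.006], [-4, -0.4, 0, 0, 0, -0.006], [-4, -0.4, 0, 0, 0, -0.006], [-4, -0.5, 0, 0, 0, -0.006]])

```text
clock: 15.85
position: [0.5267, -0.1005, 0.2549]
ee_rot: [2.367, -2.064, -0.005]
force: [0.5, 0.2, -2.4]
width: 0.214
```

apply_moves(commands=[[-4, -0.5, 0, 0, 0, -0.006], [-4, -0.5, 0, 0, 0, -0.006], [-4, -0.5, 0, 0, 0, -0.006], [-4, -0.5, 0, 0, 0, -0.006], [-3, -0.4, 0, 0, 0, -0.006]])

```text
clock: 16.35
position: [0.5222, 0.092, 0.255]
ee_rot: [2.4, -2.025, -0.004]
force: [-0.2, 0.1, -1.7]
width: 0.215
```

apply_moves(commands=[[-1.5, -0.2, 0, 0, 0, -0.004], [0, 0, 0, 0, 0, 0], [0, 0, 0, 0, 0, 0]])

```text
clock: 16.65
position: [0.5231, 0.1026, 0.2557]
ee_rot: [2.4, -2.024, -0.001]
force: [0.9, -1.4, -1.3]
width: 0.218
```

Run:
```python
from h import *
show();plan([.525,.1095,.19],-80.25,n=1)
```

```text
t 16.65 p [0.5231 0.1026 0.2557] yaw -80.3 tilt 0.12 F [ 0.9 -1.4 -1.3] w 0.218 j [-0.09  0.3  -0.26  1.77  0.09  1.09 -1.78]
1 rows
[-0.65,-0.31,6.57,0.002,-0.001,-0.001]
```

apply_moves(commands=[[-0.3, -0.15, 1.5, 0, 0, 0], [-0.3, -0.15, 2.5, 0, 0, 0], [0, 0, 2, 0, 0, 0], [0, 0, 0, 0, 0, 0], [0, 0, 0, 0, 0, 0]])

```text
clock: 17.15
position: [0.5256, 0.1086, 0.1967]
ee_rot: [2.399, -2.027, -0.0]
force: [0.3, -0.4, -1.8]
width: 0.211
```

Run:
```python
from h import *
show();plan([.525,.1095,.170],-80.25,n=1)
im,d=vision.get_image('scene');a,b=(110,200)
cv2.imwrite(f'pics/s14.png',np.clip(1.4*cv2.resize(im[a:a+190,b:b+200][:,:,::-1],None,fx=3,fy=3),0,255).astype(np.uint8))
im,d=vision.get_image('top');a,b=(110,190)
cv2.imwrite(f'pics/t14.png',np.clip(1.4*cv2.resize(im[a:a+190,b:b+200][:,:,::-1],None,fx=3,fy=3),0,255).astype(np.uint8))
```

```text
t 17.15 p [0.5256 0.1086 0.1967] yaw -80.4 tilt 0.06 F [ 0.3 -0.4 -1.8] w 0.211 j [-0.11  0.36 -0.26  1.84  0.11  0.96 -1.82]
1 rows
[-0.10,0.04,2.67,0.001,-0.001,-0.003]
```

View pics/s14.png

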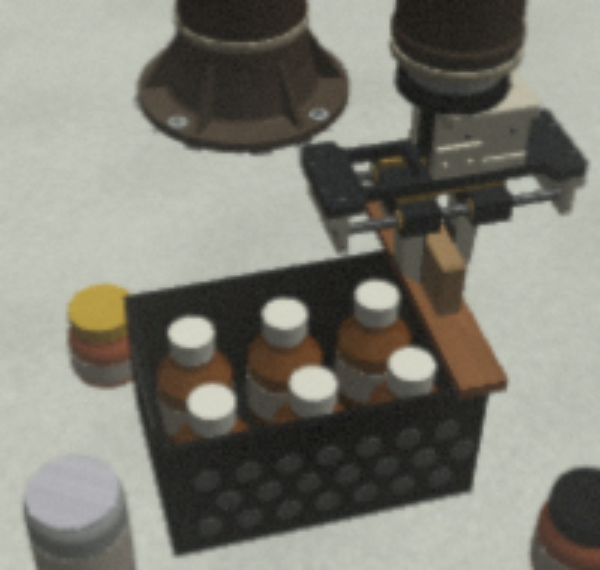

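View pics/t14.png

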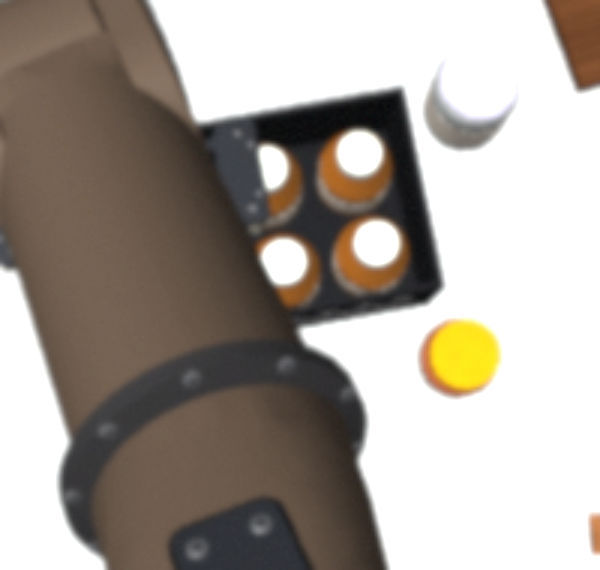

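apply_moves(commands=[[0, 0, 1, 0, 0, 0], [0, 0, 1, 0, 0, 0], [0, 0, 0.3, 0, 0, 0], [0, 0, 0, 0, 0, 0], [0, 0, 0, 0, 0, 0]])

```text
clock: 17.75
position: [0.5255, 0.1102, 0.1736]
ee_rot: [2.402, -2.025, -0.0]
force: [0.1, -0.9, -2.2]
width: 0.217
```

apply_moves(commands=[[0, 0, 0.2, 0, 0, 0], [0, 0, 0, 0, 0, 0], [0, 0, 0, 0, 0, 0]])

```text
clock: 18.05
position: [0.5255, 0.1101, 0.1717]
ee_rot: [-2.402, 2.025, -0.0]
force: [0.6, -0.5, -0.9]
width: 0.212
```

apply_moves(commands=[[0, 0, 0.2, 0, 0, 0], [0, 0, 0, 0, 0, 0], [0, 0, 0, 0, 0, 0]])

```text
clock: 18.35
position: [0.5254, 0.1101, 0.1696]
ee_rot: [2.402, -2.025, -0.0]
force: [0.2, 0.2, -1.8]
width: 0.215
```

apply_moves(commands=[[0, 0, 0.15, 0, 0, 0], [0, 0, 0, 0, 0, 0], [0, 0, 0, 0, 0, 0]])

```text
clock: 18.65
position: [0.5254, 0.1101, 0.1681]
ee_rot: [2.402, -2.025, -0.0]
force: [-0.2, -1.0, -2.2]
width: 0.218
```

apply_moves(commands=[[0, 0, 0.1, 0, 0, 0], [0, 0, 0, 0, 0, 0], [0, 0, 0, 0, 0, 0]])

```text
clock: 18.95
position: [0.5256, 0.1101, 0.1677]
ee_rot: [-2.401, 2.025, -0.001]
force: [-2.0, -0.0, 5.3]
width: 0.217
```

apply_moves(commands=[[0, 0, 0.05, 0, 0, 0], [0.5, 0, 0, 0, 0, 0], [1, 0, 0, 0, 0, 0], [1, 0, 0, 0, 0, 0]])

```text
clock: 19.35
position: [0.5305, 0.087, 0.1677]
ee_rot: [-2.401, 2.021, -0.001]
force: [0.2, 3.8, 6.3]
width: 0.213
```

Run:
```python
from h import *
show();plan([.5601,-.0955,.1672],-80.25,n=18)
im,d=vision.get_image('scene');a,b=(110,200)
cv2.imwrite(f'pics/s15.png',np.clip(1.4*cv2.resize(im[a:a+190,b:b+200][:,:,::-1],None,fx=3,fy=3),0,255).astype(np.uint8))
```

```text
t 19.35 p [0.5305 0.087  0.1677] yaw -80.19 tilt 0.17 F [0.2 3.8 6.3] w 0.213 j [-0.07  0.39 -0.25  1.87  0.12  0.89 -1.78]
18 rows
[1.03,0.01,0.00,-0.000,0.000,0.000]
[1.03,0.01,0.00,-0.000,0.000,0.000]
[1.03,0.01,0.00,-0.000,0.000,0.000]
[1.03,0.01,0.00,-0.000,0.000,0.000]
[1.03,0.01,0.00,-0.000,0.000,0.000]
[1.03,0.01,0.00,-0.000,0.000,0.000]
[1.03,0.01,0.00,-0.000,0.000,0.000]
[1.03,0.01,0.00,-0.000,0.000,0.000]
[1.03,0.01,0.00,-0.000,0.000,0.000]
[1.03,0.01,0.00,-0.000,0.000,0.000]
[1.03,0.01,0.00,-0.000,0.000,0.000]
[1.03,0.01,0.00,-0.000,0.000,0.000]
[1.03,0.01,0.00,-0.000,0.000,0.000]
[1.03,0.01,0.00,-0.000,0.000,0.000]
[1.03,0.01,0.00,-0.000,0.000,0.000]
[1.03,0.01,0.00,-0.000,0.000,0.000]
[1.03,0.01,0.00,-0.000,0.000,0.000]
[1.03,0.01,0.00,-0.000,0.000,0.000]
```

View pics/s15.png

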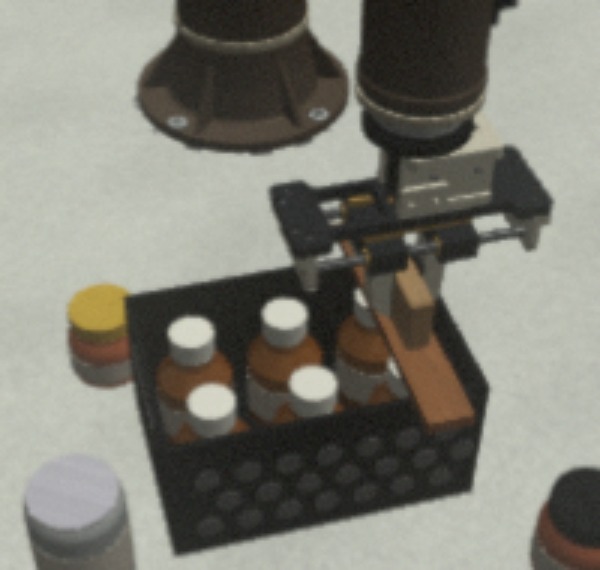

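Sliding in contact: about 8 N net pressure, 4 N friction. I'll continue in short calls and watch Fz.

apply_moves(commands=[[1, 0, 0, 0, 0, 0], [1, 0, 0, 0, 0, 0], [1, 0, 0, 0, 0, 0]])

```text
clock: 19.7
position: [0.5357, 0.0572, 0.1677]
ee_rot: [-2.401, 2.022, -0.001]
force: [-0.1, 3.7, 7.0]
width: 0.217
```

apply_moves(commands=[[1, 0, 0, 0, 0, 0], [1, 0, 0, 0, 0, 0], [1, 0, 0, 0, 0, 0]])

```text
clock: 20.0
position: [0.5408, 0.0276, 0.1677]
ee_rot: [-2.401, 2.022, -0.001]
force: [-0.4, 3.6, 6.6]
width: 0.213
```

```bash
python3 -c "
from h import *
show();plan([.5601,-.0955,.1672],-80.25,n=12)"|head -3
```

```text
t 20.0 p [0.5408 0.0276 0.1677] yaw -80.22 tilt 0.16 F [-0.4  3.6  6.6] w 0.213 j [ 0.03  0.4  -0.24  1.86  0.12  0.89 -1.66]
12 rows
[1.04,0.02,0.00,-0.000,0.000,0.000]
```

apply_moves(commands=[[1, 0, 0, 0, 0, 0], [1, 0, 0, 0, 0, 0], [1, 0, 0, 0, 0, 0], [1, 0, 0, 0, 0, 0]])

```text
clock: 20.4
position: [0.5476, -0.0119, 0.1677]
ee_rot: [-2.401, 2.022, -0.001]
force: [-0.6, 4.8, 7.6]
width: 0.215
```

apply_moves(commands=[[1, 0, 0, 0, 0, 0], [1, 0, 0, 0, 0, 0], [1, 0, 0, 0, 0, 0], [1, 0, 0, 0, 0, 0]])

```text
clock: 20.8
position: [0.5543, -0.0513, 0.1677]
ee_rot: [-2.401, 2.022, -0.001]
force: [-0.9, 4.4, 7.1]
width: 0.214
```

apply_moves(commands=[[1, 0, 0, 0, 0, 0], [1, 0, 0, 0, 0, 0], [0.8, 0, 0, 0, 0, 0], [0, 0, 0, 0, 0, 0]])

```text
clock: 21.2
position: [0.5593, -0.0808, 0.1677]
ee_rot: [-2.4, 2.025, -0.003]
force: [1.2, -0.9, 5.8]
width: 0.218
```

Run:
```python
from h import *
show();plan([.5601,-.0955,.1672],-80.25,n=1)
im,d=vision.get_image('scene');a,b=(110,200)
cv2.imwrite(f'pics/s16.png',np.clip(1.4*cv2.resize(im[a:a+190,b:b+200][:,:,::-1],None,fx=3,fy=3),0,255).astype(np.uint8))
im,d=vision.get_image('top');a,b=(110,190)
cv2.imwrite(f'pics/t16.png',np.clip(1.4*cv2.resize(im[a:a+190,b:b+200][:,:,::-1],None,fx=3,fy=3),0,255).astype(np.uint8))
```

```text
t 21.2 p [ 0.5593 -0.0808  0.1677] yaw -80.33 tilt 0.15 F [ 1.2 -0.9  5.8] w 0.218 j [ 0.2   0.43 -0.21  1.81  0.11  0.91 -1.46]
1 rows
[1.46,0.17,0.05,-0.003,-0.001,-0.001]
```

View pics/s16.png

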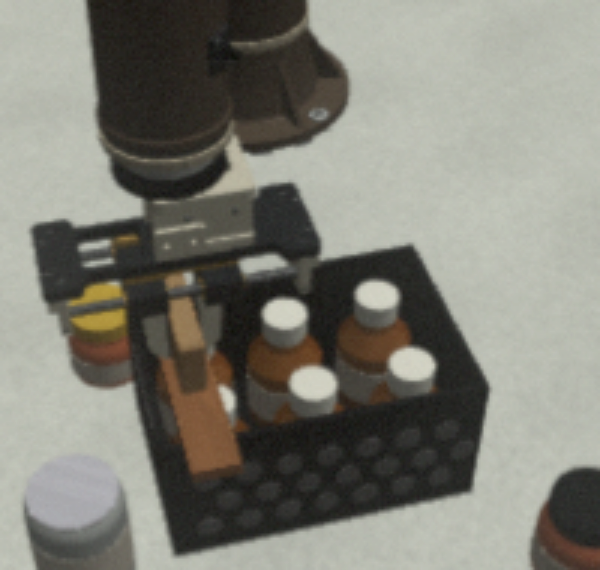

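View pics/t16.png

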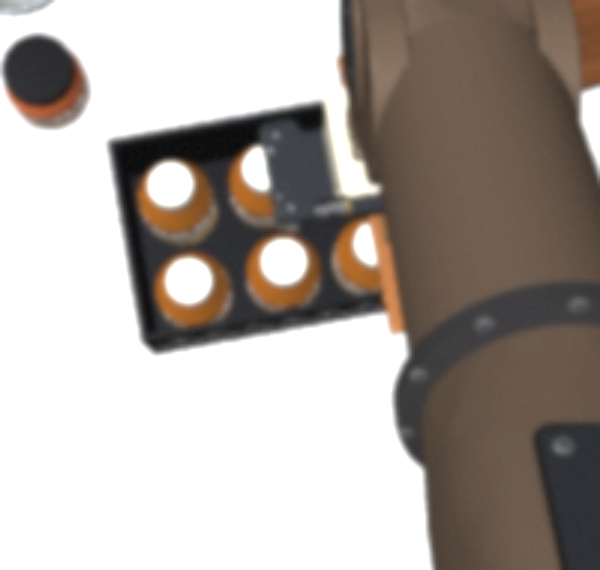

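apply_moves(commands=[[1, 0, 0, 0, 0, 0], [0.6, 0, 0, 0, 0, 0], [0, 0, 0, 0, 0, 0], [0, 0, 0, 0, 0, 0]])

```text
clock: 21.7
position: [0.5619, -0.0962, 0.1677]
ee_rot: [-2.4, 2.025, -0.004]
force: [-0.2, -0.7, 6.3]
width: 0.216
```

Run:
```python
from h import *
show()
s=arm.observe();ya=np.radians(9.75);print((s['position'][:2]-[.5423,.008])@np.array([-np.sin(ya),np.cos(ya)]))
im,d=vision.get_image('scene');a,b=(110,200)
cv2.imwrite(f'pics/s17.png',np.clip(1.4*cv2.resize(im[a:a+190,b:b+200][:,:,::-1],None,fx=3,fy=3),0,255).astype(np.uint8))
```

```text
t 21.7 p [ 0.5619 -0.0962  0.1677] yaw -80.3 tilt 0.15 F [-0.2 -0.7  6.3] w 0.216 j [ 0.22  0.44 -0.2   1.8   0.11  0.92 -1.43]
-0.10603592815293167
```

View pics/s17.png

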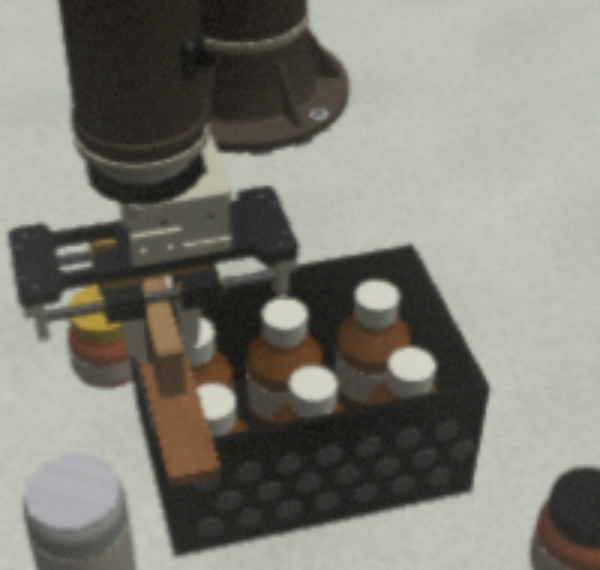

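apply_moves(commands=[[0, 0, -0.5, 0, 0, 0], [0, 0, -2, 0, 0, 0], [0, 0, -3, 0, 0, 0], [0, 0, -2, 0, 0, 0], [0, 0, 0, 0, 0, 0]])

```text
clock: 22.25
position: [0.5623, -0.0958, 0.2444]
ee_rot: [-2.4, 2.023, -0.006]
force: [0.0, -0.5, -1.3]
width: 0.211
```

Run:
```python
from h import *
show();plan([.531,-.284,.24],-84,n=6)
```

```text
t 22.25 p [ 0.5623 -0.0958  0.2444] yaw -80.28 tilt 0.28 F [ 0.  -0.5 -1.3] w 0.211 j [ 0.23  0.36 -0.21  1.71  0.08  1.08 -1.41]
6 rows
[3.00,1.04,0.07,-0.001,-0.000,0.011]
[3.01,1.01,0.07,-0.001,-0.000,0.011]
[3.02,0.98,0.07,-0.001,-0.000,0.011]
[3.04,0.95,0.07,-0.001,-0.000,0.011]
[3.05,0.91,0.07,-0.001,-0.000,0.011]
[3.06,0.88,0.07,-0.001,-0.000,0.011]
```

apply_moves(commands=[[2, 0.7, 0, -0.002, 0, 0.01], [3, 1, 0, 0, 0, 0.01], [3, 1, 0, 0, 0, 0.01], [3, 1, 0, 0, 0, 0.01], [3, 0.9, 0, 0, 0, 0.01]])

```text
clock: 22.75
position: [0.5349, -0.2421, 0.2402]
ee_rot: [2.348, -2.083, -0.005]
force: [0.8, -1.1, -2.6]
width: 0.215
```

apply_moves(commands=[[3, 0.9, 0, 0, 0, 0.01], [1.2, 0.3, 0, 0, 0, 0.005], [0, 0, 0, 0, 0, 0], [0, 0, 0, 0, 0, 0]])

```text
clock: 23.15
position: [0.5291, -0.2828, 0.2409]
ee_rot: [2.335, -2.1, -0.004]
force: [0.6, -0.1, -2.2]
width: 0.212
```

Run:
```python
from h import *
show();plan([.531,-.284,.042],-84,n=1)
```

```text
t 23.15 p [ 0.5291 -0.2828  0.2409] yaw -83.94 tilt 0.17 F [ 0.6 -0.1 -2.2] w 0.212 j [ 0.49  0.41 -0.13  1.64  0.06  1.1  -1.12]
1 rows
[0.17,-0.23,19.89,0.003,0.001,0.001]
```

apply_moves(commands=[[0, 0, 3, 0, 0, 0], [0, 0, 4, 0, 0, 0], [0, 0, 4, 0, 0, 0], [0, 0, 3, 0, 0, 0], [0, 0, 2, 0, 0, 0]])

```text
clock: 23.65
position: [0.5282, -0.2812, 0.0792]
ee_rot: [2.337, -2.098, -0.007]
force: [-0.4, -0.2, -2.1]
width: 0.214
```

apply_moves(commands=[[0, 0, 1.5, 0, 0, 0], [0, 0, 0.5, 0, 0, 0], [0, 0, 0, 0, 0, 0], [0, 0, 0, 0, 0, 0]])

```text
clock: 24.05
position: [0.5295, -0.2842, 0.0628]
ee_rot: [2.335, -2.101, 0.0]
force: [-0.1, 0.1, -2.2]
width: 0.213
```

Run:
```python
from h import *
show();plan([.531,-.284,.042],-84,n=1)
```

```text
t 24.05 p [ 0.5295 -0.2842  0.0628] yaw -83.97 tilt 0.05 F [-0.1  0.1 -2.2] w 0.213 j [ 0.48  0.61 -0.12  1.81  0.1   0.73 -1.15]
1 rows
[-0.01,-0.15,2.08,0.000,-0.001,0.000]
```

apply_moves(commands=[[0, 0, 1, 0, 0, 0], [0, 0, 0.6, 0, 0, 0], [0, 0, 0.2, 0, 0, 0], [0, 0, 0, 0, 0, 0], [0, 0, 0, 0, 0, 0]])

```text
clock: 24.55
position: [0.5286, -0.2844, 0.0438]
ee_rot: [2.333, -2.101, -0.002]
force: [-0.1, 0.1, -2.7]
width: 0.219
```

apply_moves(commands=[[0, 0, 0.15, 0, 0, 0], [0, 0, 0, 0, 0, 0], [0, 0, 0, 0, 0, 0]])

```text
clock: 24.85
position: [0.5286, -0.2844, 0.0423]
ee_rot: [2.333, -2.101, -0.002]
force: [-0.3, 1.0, -2.1]
width: 0.215
```

apply_moves(commands=[[0, 0, 0.1, 0, 0, 0], [0, 0, 0, 0, 0, 0], [0, 0, 0, 0, 0, 0]])

```text
clock: 25.15
position: [0.5287, -0.2844, 0.0417]
ee_rot: [2.334, -2.101, -0.001]
force: [-2.6, 1.6, 4.6]
width: 0.217
```

Touching the table. Releasing and retreating.

apply_moves(commands=[[0, 0, 0, 0, 0, 0], [0, 0, 0, 0, 0, 0], [0, 0, 0, 0, 0, 0], [0, 0, 0, 0, 0, 0]], claw=-0.5, newtons=10)

```text
clock: 25.55
position: [0.5286, -0.2844, 0.0412]
ee_rot: [2.333, -2.101, -0.002]
force: [0.4, 0.7, 0.3]
width: 0.514
```

apply_moves(commands=[[0, 0, -0.5, 0, 0, 0], [0, 0, -2, 0, 0, 0], [0, 0, -4, 0, 0, 0], [0, 0, -4, 0, 0, 0], [0, 0, -4, 0, 0, 0]])

```text
clock: 26.05
position: [0.5286, -0.2841, 0.1881]
ee_rot: [2.334, -2.101, -0.002]
force: [0.2, 0.2, -0.1]
width: 0.751
```

apply_moves(commands=[[3, 3, -3, 0, 0, 0], [3, 3, -3, 0, 0, 0], [3, 3, 0, 0, 0, 0], [0, 0, 0, 0, 0, 0], [0, 0, 0, 0, 0, 0]])

```text
clock: 26.55
position: [0.4498, -0.3816, 0.2445]
ee_rot: [2.33, -2.104, -0.001]
force: [1.3, 1.1, -0.5]
width: 0.751
```

Run:
```python
from h import *
show()
for n in('scene','top'):
  im,d=vision.get_image(n);cv2.imwrite(f'pics/{n}20.png',np.clip(1.3*im[:,:,::-1],0,255).astype(np.uint8))
  c=vision.get_calibration(n);P=depthpts(c,d);z=P[...,2];hsv=cv2.cvtColor(im,cv2.COLOR_RGB2HSV)
  m=((z>0.085)&(z<0.16)&(hsv[...,1]<60)&(hsv[...,2]>110)).astype(np.uint8)
  k,l,s,ce=cv2.connectedComponentsWithStats(m)
  for i in range(1,k):
    if s[i,4]>30:
        zt=np.nanpercentile(z[l==i],95); mm=(l==i)&(z>zt-.004); q=np.argwhere(mm)[:,::-1]
        print('cap',ce[i].round(0),zt.round(4),plane(c,q.mean(0),zt)[0].round(4),len(q))
```

```text
t 26.55 p [ 0.4498 -0.3816  0.2445] yaw -84.16 tilt 0.11 F [ 1.3  1.1 -0.5] w 0.751 j [ 0.69  0.39 -0.1   1.66  0.04  1.1  -0.9 ]
cap [325. 208.] 0.1193 [0.4911 0.0781 0.1193] 100
cap [442. 208.] 0.1567 [0.5566 0.3378 0.1567] 112
cap [294. 214.] 0.1195 [0.5062 0.0018 0.1195] 110
cap [263. 220.] 0.1191 [ 0.5202 -0.0733  0.1191] 114
cap [337. 231.] 0.1192 [0.57   0.0927 0.1192] 124
cap [304. 237.] 0.1193 [0.5821 0.0156 0.1193] 131
cap [270. 243.] 0.1191 [ 0.5941 -0.061   0.1191] 144
cap [224. 273.] 0.1058 [ 0.6584 -0.1633  0.1058] 556
cap [349. 137.] 0.1074 [ 0.654  -0.1665  0.1074] 401
cap [309. 161.] 0.121 [ 0.5896 -0.0628  0.121 ] 114
cap [278. 166.] 0.1206 [0.5783 0.0151 0.1206] 117
cap [246. 171.] 0.1214 [0.5659 0.0908 0.1214] 101
cap [142. 176.] 0.1574 [0.5518 0.3357 0.1574] 126
cap [315. 191.] 0.1207 [ 0.5158 -0.0747  0.1207] 131
cap [284. 197.] 0.1208 [ 5.014e-01 -1.000e-04  1.208e-01] 127
cap [252. 203.] 0.1205 [0.4873 0.0767 0.1205] 131
```

View pics/scene20.png

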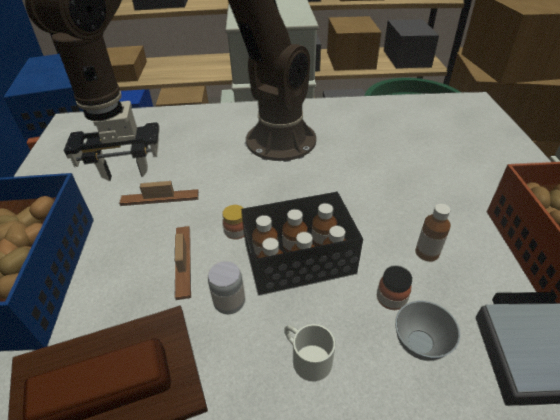

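View pics/top20.png

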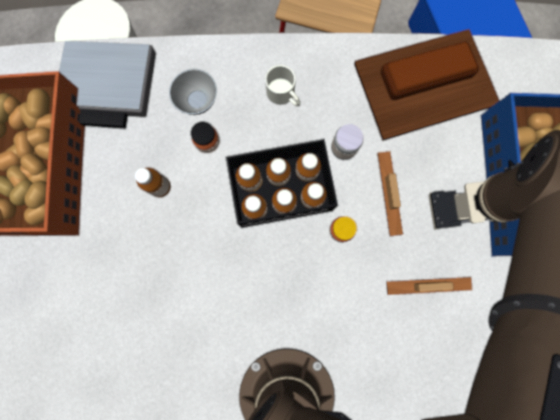

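The pictures show six level caps in the crate, with the new one at scene (337,231). The float lies flat at (182,262), and the tall bottle (433,235), can (227,287) and jars have not moved. The gripper is clear, so I'm handing in.

```bash
python3 -c "
from h import *
print(order.sign_off())"
```

```text
the job is handed in; nothing more can be done
None
```

The job is handed in at about 26.7 s on the robot's clock, within the 69 s limit.

- **Bottle:** I lifted the short spare bottle by its cap and lowered it into the empty far-left place. I released it only once it was bearing on the floor of the crate.
- **Float:** I rested the farther float on both long rims at the left end and slid it to the right end, flush with it. It pressed down with a steady 6–8 N and met no snag. I then laid it flat on the table where it came from.

**Last checks:**
- All six caps in the crate are level, at 119 mm in the scene view and about 121 mm in the top view. The top view read about 118 mm at the start, so the two differ by camera error; both are below the 126 mm rim.
- The packed bottles and the tall bottle are within about 1 mm of where they stood, and the can within 1–2 mm. I checked the two jars only by eye, and they look unmoved.
- The gripper is clear of everything, and the highest force reading I saw was about 9 N. No check failed.

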